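# Sort spent columns and pump heads into the carousel bin

### The arm

A 7-joint arm with a two-finger parallel gripper is mounted at the origin on the work surface. World frame = base frame: x ahead of the robot, y to its left, z up, the work surface at z = 0. Lengths are in m, angles in rad, forces in N, time in s.
With the tool pointing down it reaches from about 0.425 to 0.825 m from the base axis. Payload 3.6 kg.
Tool frame: the origin (TCP) lies midway between the tips of the shut fingers; the grasp point (between the pads) lies 19 mm behind it (bot.grip_point_offset is the distance from the TCP to the grasp point, in m); z points along the fingers, y is the direction in which the jaws open and shut (so a half turn about z gives the same grasp; the last joint's range is limited). The gripper opens to 85 mm and grips with 20 to 120 N. Pads are 22 mm wide; open, the fingers measure 114 mm over their backs; the gripper's body (76 mm by 85 mm) begins 54 mm behind the grasp point. The pads swing forward as they close: fully open they stand 13 mm farther back than shut.
Start: joints at [-1.145, 0.615, -0.013, 1.423, 0.008, 1.103, -0.04], TCP at [0.284, 0.585, 0.231] pointing down, gripper open.
Joint ranges: [-3.12, 3.12], [-0.3, 2.06], [-1.34, 1.32], [0.26, 2.42], [-1.36, 4.5], [0.01, 1.98], [-2.84, 2.84]. Speed limits (rad/s): [2.79, 2.79, 3.14, 3.14, 3.14, 3.14, 3.14].

### API

Orientations are given as a rotation vector (axis times angle).
In Python, from cell import telemetry, imaging, job, bot gives the robot as it stands.
- The arm moves only by the tool play_rows, never from a script. Its argument "series" is a list of rows, each an object of numbers: "tx", "ty", "tz": the shift along the tool's x, y, z as a fraction of full scale; "rx", "ry", "rz": the turn, a rotation vector about the tool's x, y, z as a fraction of full scale. A call has 1 to 8 rows; each row shifts and turns the pose as measured when the row begins, along the tool's axes as they then stand; what a row does not reach is not made up. Full scale, the value 1, is 40 mm for a shift and 60 degrees for a turn. A row lasts 1/8 s, in which the tool goes at most 62.5 mm and 10.7 degrees, less where a joint would pass 70% of its speed; a pose out of reach is approached as far as the arm can. A call with a number of a shift or a turn outside -1 to 1 is refused whole. A call with a gripper value outside its range is refused whole. "jaw" is the gripper command: -1 is shut, 1 is fully open, values between are in proportion, set as the call begins (left out, the last holds). The fingers move at their own pace and stop on an object; "newtons" is the grip in N (left out, the last holds). Time passes only in rows, so rows that do not move let the fingers close. It gives the time, the measured TCP pose, the force and the opening at its end, in the units of the state.
- telemetry.state(): the state, without advancing time (a new reading comes with each control period).
- imaging.read_camera(name): name is "side" or "top" or "wrist"; returns a dict with "color" (384x512x3 uint8, blue, green, red), "depth" (384x512 float32, m along the optical axis (not along the pixel's ray), 0 where there is no reading), "fx", "fy", "cx", "cy" (pixels), "D" ([k1, k2, p1, p2, k3] as OpenCV has them; the pictures are not rectified), "rvec" (rotation vector, rad) and "tvec" (3), from world to camera coordinates, as OpenCV has them; the wrist camera has in their place "T_tool_cam" (4x4, takes a point from camera to tool coordinates, whose origin is the TCP and whose axes are the flange's). Camera axes: x right, y down, z forward; pixel columns grow to the right and rows downward; lengths in m; the calibration is good to about 2 mm. A picture is of the moment at which its call begins: read the wrist's pose just before it.
- job.close_job(): hands the job in, once; it reports no verdict.
The state is a dict: "time_s": time; "q": joint angles; "dq": joint speeds; "effort": joint torques, N m; "position": TCP position; "tool_rot": TCP orientation; "ft_force": force on the tool from outside, world axes, zero at the start; "moment": the same for the moment, N m; "grip_width": opening from 0.0 (shut) to 1.0 (fully open).
Only numpy, scipy, OpenCV 4.12 (cv2) and the standard library are available. Lean on these libraries where they do the work, as an engineer would, in place of code of your own. Each camera call takes 0.05 s, during which the arm holds its last target. There are 200 camera calls.

### The job

Clear the overhauled parts into the carousel bin: turn it until the two-stud bay is under the chute, lay all the spent columns in the tipping tray together and tip them down the chute, then let the tray back down level. After that do the same with the pump heads, all into the three-stud bay, and leave the tray level again; don't disturb the bottle, beaker and spanner.

Things in the scene. Friction and masses are not known exactly. Their poses are not given: they have to be found in the camera images.
- station: fixed sorting station. Origin on the bench, z up; along its y axis stand the carousel (axis at y = -130 mm), the chute over the carousel's +y side, and the white pedestal (150 mm high) with the tipping tray (y = 53 to 207 mm). Chute: steel box open above and below, inside x -92 to 92, y -100 to 50 mm, walls 115 to 200 mm above the bench, a ramp under its +y end
- carousel (a joint): turn of the carousel, rad, counter-clockwise seen from above: a round white bin 330 mm across, rim 70 mm up, three equal 120-degree bays marked by one, two or three black studs on the rim. Turns endlessly either way and stays where left (about 1 N at a post). Turn it by posts away from the chute: the chute walls are in the way of the gripper's body
- chute_mouth (a point): centre of the chute's lower opening, 115 mm above the bench, 100 mm from the carousel's axis; fixed. A bay is under the chute when its bay point is below this point, within about 40 mm sideways
- bay_one (a point): middle of the floor of the one-stud bay, 100 mm from the carousel's axis, 20 mm above the bench; turns with the carousel. Stays empty
- bay_two (a point): middle of the floor of the two-stud bay (for columns), likewise
- bay_three (a point): middle of the floor of the three-stud bay (for pump heads), likewise
- divider_1 (a point): one of three radial walls turning with the carousel; one-stud bay on its +y side, three-stud bay on its -y side. Origin on the carousel's axis at bench height, x outward along the wall, z up. Wall 5 mm thick, reaching 160 mm out, from the bay floor (20 mm up) to 70 mm up; on it, 110 mm out, an upright steel turning post, 18 mm diameter, from 70 to 112 mm up
- divider_2 (a point): one of three radial walls turning with the carousel; two-stud bay on its +y side, one-stud bay on its -y side. Origin on the carousel's axis at bench height, x outward along the wall, z up. Wall 5 mm thick, reaching 160 mm out, from the bay floor (20 mm up) to 70 mm up; on it, 110 mm out, an upright steel turning post, 18 mm diameter, from 70 to 112 mm up
- divider_3 (a point): one of three radial walls turning with the carousel; three-stud bay on its +y side, two-stud bay on its -y side. Origin on the carousel's axis at bench height, x outward along the wall, z up. Wall 5 mm thick, reaching 160 mm out, from the bay floor (20 mm up) to 70 mm up; on it, 110 mm out, an upright steel turning post, 18 mm diameter, from 70 to 112 mm up
- tray (a joint): tilt of the tray about its hinge, along the station's x axis at y = 53 mm, 158 mm up, at the tray's open end by the chute: 0 = level (at rest), grows as the handle end is lifted, to 1.1 rad. Parts slide out at about 0.7 rad; lift to about 1.0 to empty it. It falls back to level by itself when let go
- tray_floor (a point): centre of the aluminium tray's inner floor (75 mm from the hinge, 4 mm above it); tilts with the tray, axes parallel to the station's when level. Inside, the tray is 170 mm (x) by 150 mm (y), with walls 36 mm high on three sides and open towards the chute (-y)
- tray_handle (a point): middle of the tray's handle, a steel round bar of 12 mm diameter along the station's x axis, 120 mm free length, 190 mm from the hinge and 20 mm above it when level; clear gap of 30 mm between bar and tray wall. Tilts with the tray
- column_1: spent chromatography column: a round steel barrel, 24 mm diameter, between two square end blocks 34 x 34 x 16 mm; 90 mm long overall, 0.18 to 0.27 kg. Origin at its centre, x along its length. It starts lying flat on the bench (centre 17 mm up). One of at most three; None when absent
- column_2: spent chromatography column: a round steel barrel, 24 mm diameter, between two square end blocks 34 x 34 x 16 mm; 90 mm long overall, 0.18 to 0.27 kg. Origin at its centre, x along its length. It starts lying flat on the bench (centre 17 mm up). One of at most three; None when absent
- column_3: spent chromatography column: a round steel barrel, 24 mm diameter, between two square end blocks 34 x 34 x 16 mm; 90 mm long overall, 0.18 to 0.27 kg. Origin at its centre, x along its length. It starts lying flat on the bench (centre 17 mm up). One of at most three; None when absent
- pump_head_1: worn pump head: plain rectangular steel block 62 (x) x 46 (y) x 34 (z) mm with drilled ports on its top, about 0.4 kg. Origin at its centre. It starts lying flat on the bench (centre 17 mm up). One of at most two; None when absent
- pump_head_2: worn pump head: plain rectangular steel block 62 (x) x 46 (y) x 34 (z) mm with drilled ports on its top, about 0.4 kg. Origin at its centre. It starts lying flat on the bench (centre 17 mm up). One of at most two; None when absent
- reagent: bystander: amber bottle 76 mm wide, 170 mm tall; origin at its underside
- beaker: bystander: white beaker 72 mm wide, 80 mm tall; origin at its underside
- spanner: bystander: steel spanner lying on the bench; x along its length

How it is judged:
On the way, in this order (a step that is already met when the one before it is completed fails the run):
1. all the columns lie in the level tray, with the two-stud bay under the chute (x of column_1 in the frame of tray_floor between -0.088 and 0.088 m and y of column_1 in the frame of tray_floor between -0.085 and 0.08 m and z of column_1 in the frame of tray_floor between 0 and 0.08 m and x of column_2 in the frame of tray_floor between -0.088 and 0.088 m and y of column_2 in the frame of tray_floor between -0.085 and 0.08 m and z of column_2 in the frame of tray_floor between 0 and 0.08 m and x of column_3 in the frame of tray_floor between -0.088 and 0.088 m and y of column_3 in the frame of tray_floor between -0.085 and 0.08 m and z of column_3 in the frame of tray_floor between 0 and 0.08 m and value of joint tray below 0.1 rad and horizontal distance between bay_two and chute_mouth below 0.04 m), for 0.2 s.
2. all the columns are in the two-stud bay and the tray is level again (y of each of column_1, column_2, column_3 in the frame of divider_2 above 0.003 m and y of each of column_1, column_2, column_3 in the frame of divider_3 below -0.003 m and horizontal distance between each of column_1, column_2, column_3 and divider_1 below 0.163 m and height (world z) of each of column_1, column_2, column_3 below 0.1 m and value of joint tray below 0.1 rad), for 0.2 s.
3. all the pump heads lie in the level tray, with the three-stud bay under the chute (x of pump_head_1 in the frame of tray_floor between -0.088 and 0.088 m and y of pump_head_1 in the frame of tray_floor between -0.085 and 0.08 m and z of pump_head_1 in the frame of tray_floor between 0 and 0.08 m and x of pump_head_2 in the frame of tray_floor between -0.088 and 0.088 m and y of pump_head_2 in the frame of tray_floor between -0.085 and 0.08 m and z of pump_head_2 in the frame of tray_floor between 0 and 0.08 m and value of joint tray below 0.1 rad and horizontal distance between bay_three and chute_mouth below 0.04 m), for 0.2 s.
At the end, for the whole second after the job is handed in: every column rests in the two-stud bay and every pump head in the three-stud bay (centres between that bay's walls, inside the rim, lower than 100 mm above the bench), all at rest, and the tray is level (within 0.1 rad) (all of step 2 and y of each of pump_head_1, pump_head_2 in the frame of divider_3 above 0.003 m and y of each of pump_head_1, pump_head_2 in the frame of divider_1 below -0.003 m and horizontal distance between each of pump_head_1, pump_head_2 and divider_1 below 0.163 m and height (world z) of each of pump_head_1, pump_head_2 below 0.1 m and linear speed of each of column_1, column_2, column_3, pump_head_1, pump_head_2 below 0.05 m/s); the robot touches nothing.
It fails at once if the bottle is moved more than 30 mm (distance of reagent from where it was at the start of the episode above 0.03 m).
It fails at once if the beaker is moved more than 30 mm (distance of beaker from where it was at the start of the episode above 0.03 m).
It fails at once if the spanner is moved more than 30 mm (distance of spanner from where it was at the start of the episode above 0.03 m).
Of column_1, column_2, column_3 only 1 to 3 are there at a start; the rules pass over those that are not, and their reading is None.
Of pump_head_1, pump_head_2 only 1 to 2 are there at a start; the rules pass over those that are not, and their reading is None.
At some moment in a run one of column_1, column_2, column_3, pump_head_1, pump_head_2 may be knocked a few centimetres aside while the robot is not near it.
Once in a run the grip may slacken for a moment while it holds something.
It also fails if it takes over 210 s, if anything falls off the work surface, if the arm or the gripper's body presses on something with over 40 N, if the wrist force passes 120 N, or if a joint passes its speed limit or range.

## Working session

There is one attempt and no reset: what is moved stays moved. The work goes in short steps, Python scripts to look and compute and a tool call to move; the robot and the scene stay as the last step left them, time stands still between calls to the robot, and variables do not carry over. Pictures are saved under pics/ and viewed, about 12 in all and at most 16, crops included, and the job is handed in when it is done.

Besides the shell and the picture viewer there is one more tool, called as name(argument=value, ...) on one line, values as JSON. play_rows: Moves the arm, as the interface text tells. Shift numbers are shares of 40 mm and turn numbers shares of 60 degrees, none past 1 either way. Its arguments: {"type":"object","properties":{"series":{"type":"array","items":{"type":"object","properties":{"tx":{"type":"number","minimum":-1,"maximum":1},"ty":{"type":"number","minimum":-1,"maximum":1},"tz":{"type":"number","minimum":-1,"maximum":1},"rx":{"type":"number","minimum":-1,"maximum":1},"ry":{"type":"number","minimum":-1,"maximum":1},"rz":{"type":"number","minimum":-1,"maximum":1}}}},"jaw":{"type":"number"},"newtons":{"type":"number"}},"required":["series"]}

```bash
ls; mkdir -p pics; cat > h.py <<'E'
import numpy as np, cv2
from scipy.spatial.transform import Rotation as R
from cell import telemetry, imaging, job, bot
def cam(n):
    s=telemetry.state(); c=imaging.read_camera(n)
    K=np.array([[c['fx'],0,c['cx']],[0,c['fy'],c['cy']],[0,0,1.]]); c['K']=K; c['Dd']=np.array(c['D'],float)
    if 'rvec' in c:
        Rm=R.from_rotvec(np.ravel(c['rvec'])).as_matrix(); t=np.ravel(c['tvec'])
        c['Rwc']=Rm.T; c['o']=-Rm.T@t
    else:
        T=np.eye(4);T[:3,:3]=R.from_rotvec(s['tool_rot']).as_matrix();T[:3,3]=s['position']
        T=T@np.array(c['T_tool_cam']); c['Rwc']=T[:3,:3];c['o']=T[:3,3]
    return c
def rays(c,uv):
    uv=np.asarray(uv,float).reshape(-1,1,2)
    n=cv2.undistortPoints(uv,c['K'],c['Dd']).reshape(-1,2)
    return np.c_[n,np.ones(len(n))]
def plane(c,uv,z):
    d=rays(c,uv)@c['Rwc'].T
    return c['o']+d*((z-c['o'][2])/d[:,2])[:,None]
def cloud(c):
    h,w=c['depth'].shape; u,v=np.meshgrid(np.arange(w),np.arange(h))
    r=rays(c,np.c_[u.ravel(),v.ravel()])*c['depth'].ravel()[:,None]
    P=r@c['Rwc'].T+c['o']; P[c['depth'].ravel()==0]=np.nan
    return P.reshape(h,w,3)
def proj(c,P):
    P=np.asarray(P,float).reshape(-1,3); Rm=c['Rwc'].T
    return cv2.projectPoints(P,cv2.Rodrigues(Rm)[0],-Rm@c['o'],c['K'],c['Dd'])[0].reshape(-1,2)
E
python3 - <<'E'
from h import *
for n in('top','side'):
    c=cam(n); np.save(f'{n}_P.npy',cloud(c)); cv2.imwrite(f'pics/{n}0.png',c['color']); print(n,c['o'],c['Rwc'][:,2],c['fx'])
s=telemetry.state(); print(s['time_s'],s['position'],s['tool_rot'],s['ft_force'])
E
```

```text
pics
top [0.34311327 0.00827733 1.66002618] [ 0.1820463   0.02089754 -0.98306787] 470.29299655511943
side [ 0.73095963 -0.7164433   1.06312859] [-0.09156041  0.62091357 -0.77851335] 419.3165468171286
0.1 [0.2834554  0.5841427  0.23024627] [-0.70346152 -3.06127813  0.00367624] [-0.3829528  -0.40116767  0.24668075]
```

View pics/top0.png

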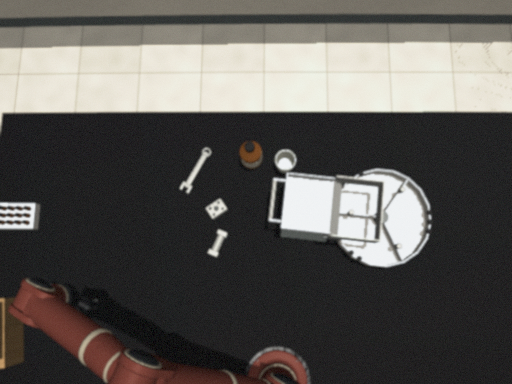

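View pics/side0.png

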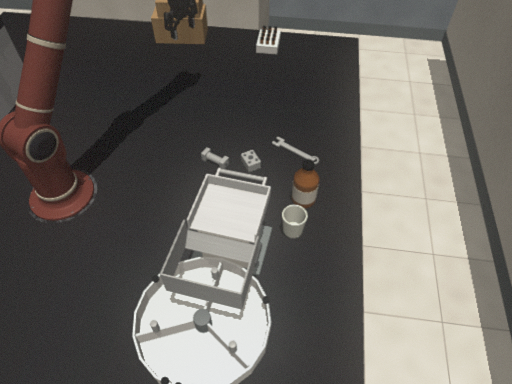

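The top view shows one column (218,243), one pump head (216,208), the station with tray (308,205) and carousel (385,218), and bystanders at (197,170), (251,154) and (285,160). The side view confirms one column and one head. Next I'll measure.

```bash
python3 - <<'E'
from h import *
c=cam('top'); P=cloud(c); im=c['color']
g=im.max(2)
print('bench z',np.nanmedian(P[270:330,300:500,2]))
def comp(x0,y0,x1,y1,z,thr=110):
    m=np.zeros(g.shape,np.uint8); m[y0:y1,x0:x1]=(g[y0:y1,x0:x1]>thr)
    cs=cv2.findContours(m,cv2.RETR_EXTERNAL,cv2.CHAIN_APPROX_NONE)[0]; k=max(cs,key=cv2.contourArea)
    W=plane(c,k.reshape(-1,2),z)[:,:2]
    r=cv2.minAreaRect((W*1000).astype(np.float32)); print(r, cv2.boxPoints(r).round(0).tolist(),'z',np.nanmax(P[y0:y1,x0:x1,2]))
comp(200,225,235,262,.034);comp(200,195,233,222,.034)
# rim circle
Z=P[...,2]
m=(Z>.055)&(Z<.078)&(P[...,1]<-.12)
pts=P[m][:,:2]
# RANSAC-less: convex hull circle
h=cv2.convexHull((pts*1000).astype(np.float32)); print('hull circ',cv2.minEnclosingCircle(h),len(pts))
# tray/chute edges by height
for nm,lo,hi in(('chute top',.19,.21),('tray floor',.156,.170),('handle',.17,.19)):
    m=(Z>lo)&(Z<hi)&(P[...,1]<.2)&(P[...,0]>.3)
    q=P[m][:,:2]; r=cv2.minAreaRect((q*1000).astype(np.float32)); print(nm,len(q),r,q.mean(0))
cv2.imwrite('pics/crop1.png',cv2.resize(im[155:275,255:440],None,fx=4.2,fy=4.2,interpolation=cv2.INTER_CUBIC))
s=cam('side');cv2.imwrite('pics/side1.png',s['color']); np.save('zz.npy',Z)
E
```

```text
bench z 1.3229933938152527e-05
((458.4320068359375, 204.1786346435547), (37.66788101196289, 93.53468322753906), 66.77743530273438) [[408.0, 205.0], [494.0, 168.0], [509.0, 203.0], [423.0, 240.0]] z 0.04195980592721704
((578.4027099609375, 212.03076171875), (49.44557189941406, 64.84748840332031), 34.58591079711914) [[540.0, 225.0], [576.0, 171.0], [617.0, 199.0], [580.0, 253.0]] z 0.043313466712249005
hull circ ((546.858154296875, -357.1065368652344), 171.24649047851562) 849
chute top 519 ((569.1586303710938, -159.40927124023438), (348.4634704589844, 193.62969970703125), 83.76483154296875) [ 0.56829258 -0.19391794]
tray floor 2451 ((595.7825927734375, -99.20724487304688), (500.0541687011719, 238.77618408203125), 71.65019226074219) [ 0.58031725 -0.10500948]
handle 512 ((593.0858154296875, -99.79989624023438), (501.5301208496094, 239.91217041015625), 71.98381805419922) [ 0.59513791 -0.10687954]
```

View pics/crop1.png

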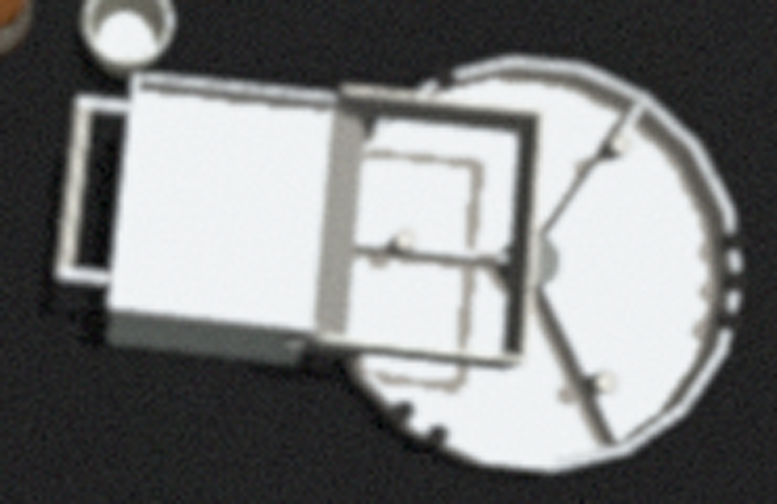

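The crop shows the dividers: divider_2 under the chute (crop 400,250), divider_1 at the upper right (post 615,145), divider_3 at the lower right (post 603,383). Two studs are at lower left (400–437,420) and three at the right edge. The two-stud bay needs about 60° clockwise, pushed at divider_1's post. Now the station frame.

```bash
python3 - <<'E'
from h import *
from scipy.optimize import least_squares
c=cam('top'); im=c['color']; g=cv2.GaussianBlur(im.max(2),(3,3),0).astype(float)
C0=np.array([.543,-.357])
# rim outer edge, z=.07: scan radial rays from outside on far side
E=[]
for a in np.radians(np.arange(-160,-20,3)):
    rr=np.arange(.20,.14,-.0005); W=np.c_[C0[0]+rr*np.cos(a),C0[1]+rr*np.sin(a),np.full(len(rr),.07)]
    uv=proj(c,W).astype(np.float32); v=cv2.remap(g.astype(np.float32),uv[:,0].copy(),uv[:,1].copy(),cv2.INTER_LINEAR).ravel()
    k=np.argmax(v>110)
    if v[k]>110: E.append(W[k,:2])
E=np.array(E); f=least_squares(lambda p:np.hypot(*(E-p[:2]).T)-p[2],[*C0,.165],loss='soft_l1',f_scale=.002)
print('axis',f.x,np.std(f.fun),len(E))
cr=lambda x,y:(255+(x+.5)/4.2-.5,155+(y+.5)/4.2-.5)
pt=lambda x,y,z:plane(c,[cr(x,y)],z)[0,:2].round(4)
print('handle ends',pt(85,100,.178),pt(66,274,.178))
print('chute corners',[pt(*q,.2) for q in((345,88),(537,117),(522,360),(318,338))])
print('posts top',[pt(*q,.112) for q in((404,242),(617,146),(605,382))])
print('tray top wall far corners',pt(137,76,.194),'2studs',pt(400,408,.07),pt(437,433,.07))
E
```

```text
axis [ 0.54699872 -0.35326979  0.17082622] 0.006372535527564661 47
handle ends [0.6547 0.0062] [0.5206 0.0201]
chute corners [array([ 0.66  , -0.1899]), array([ 0.6382, -0.3337]), array([ 0.4558, -0.3158]), array([ 0.4714, -0.1662])]
posts top [array([ 0.5551, -0.2457]), array([ 0.6327, -0.4171]), array([ 0.4458, -0.3994])]
tray top wall far corners [ 0.6701 -0.0332] 2studs [ 0.4272 -0.2461] [ 0.4076 -0.2751]
```

```bash
cat >> h.py <<'E'
def plan(xyz,yang=None,s=None):
    """tool-frame shares to reach xyz (tool y axis at world angle yang deg, mod 180)"""
    s=s or telemetry.state(); p=np.array(s['position']); Rt=R.from_rotvec(s['tool_rot']).as_matrix()
    d=Rt.T@(np.array(xyz)-p)/.04
    a=np.degrees(np.arctan2(Rt[1,1],Rt[0,1])); k=0
    if yang is not None: k=-((yang-a+90)%180-90)/60
    print('t',s['time_s'],'p',p.round(4),'yang',round(a,1),'tilt',np.degrees(np.arccos(-Rt[2,2])).round(1),'| t/40:',d.round(2),'rz/60:',round(k,3),'| F',np.round(s['ft_force'],1),'w',round(s['grip_width'],3))
    return d,k
E
python3 - <<'E'
from h import *
c=cam('top')
print('beaker',plane(c,[(285,160)],.08)[0],'bottle',plane(c,[(251,148)],.17)[0])
plan((.458,.204,.1),66.7); print(telemetry.state()['tool_rot'])
E
```

```text
beaker [ 0.74050407 -0.02876035  0.08      ] bottle [0.75812246 0.08474981 0.17      ]
t 0.3 p [0.2837 0.5845 0.2309] yang 64.1 tilt 0.1 | t/40: [-8.07 -6.65  3.28] rz/60: -0.043 | F [-0.6 -0.2 -0.1] w 0.999
[-7.03615966e-01 -3.06157794e+00  1.37581162e-03]
```

play_rows(series=[{"tx":-0.9,"ty":-0.74,"tz":0.2,"rz":-0.043},{"tx":-0.9,"ty":-0.74,"tz":0.2},{"tx":-0.9,"ty":-0.74,"tz":0.2},{"tx":-0.9,"ty":-0.74,"tz":0.2},{"tx":-0.9,"ty":-0.74,"tz":0.2},{"tx":-0.9,"ty":-0.74,"tz":0.2},{"tx":-0.9,"ty":-0.74,"tz":0.2},{"tx":-0.9,"ty":-0.74,"tz":0.2}], jaw=1)

```text
$.series[0]: bad value
```

```bash
python3 -c "
from h import *
plan((.458,.204,.1),66.7)"
```

```text
t 0.3 p [0.2837 0.5845 0.2309] yang 64.1 tilt 0.1 | t/40: [-8.07 -6.65  3.28] rz/60: -0.043 | F [-0.6 -0.2 -0.1] w 0.999
```

play_rows(series=[{"tx":-0.9,"ty":-0.74,"tz":0.2,"rx":0,"ry":0,"rz":-0.043},{"tx":-0.9,"ty":-0.74,"tz":0.2,"rx":0,"ry":0,"rz":0},{"tx":-0.9,"ty":-0.74,"tz":0.2,"rx":0,"ry":0,"rz":0},{"tx":-0.9,"ty":-0.74,"tz":0.2,"rx":0,"ry":0,"rz":0},{"tx":-0.9,"ty":-0.74,"tz":0.2,"rx":0,"ry":0,"rz":0},{"tx":-0.9,"ty":-0.74,"tz":0.2,"rx":0,"ry":0,"rz":0}], jaw=1)

```text
time_s: 1.05
position: [0.4116, 0.3341, 0.1811]
tool_rot: [-0.616, -3.08, -0.008]
ft_force: [0.6, -0.0, 1.1]
grip_width: 0.999
```

```bash
python3 -c "
from h import *
plan((.458,.204,.1),66.7)"
```

```text
t 1.05 p [0.4116 0.3341 0.1811] yang 67.4 tilt 0.3 | t/40: [-2.32 -2.56  2.01] rz/60: 0.011 | F [ 0.6 -0.   1.1] w 0.999
```

play_rows(series=[{"tx":-0.8,"ty":-0.85,"tz":0.1,"rx":0,"ry":0,"rz":0.011},{"tx":-0.8,"ty":-0.85,"tz":0.1,"rx":0,"ry":0,"rz":0},{"tx":-0.72,"ty":-0.86,"tz":0,"rx":0,"ry":0,"rz":0},{"tx":0,"ty":0,"tz":0,"rx":0,"ry":0,"rz":0}])

```text
time_s: 1.55
position: [0.4606, 0.1941, 0.1722]
tool_rot: [0.649, 3.072, 0.004]
ft_force: [0.1, 0.4, 0.3]
grip_width: 1.002
```

```bash
python3 - <<'E'
from h import *
c=cam('wrist'); cv2.imwrite('pics/w1.png',c['color']); P=cloud(c); g=c['color'].max(2)
print('o',c['o'])
m=((P[...,2]>.008)&(P[...,2]<.05)).astype(np.uint8)
for k in cv2.findContours(m,cv2.RETR_EXTERNAL,cv2.CHAIN_APPROX_NONE)[0]:
    if cv2.contourArea(k)<300: continue
    q=k.reshape(-1,2); W=P[q[:,1],q[:,0]]; r=cv2.minAreaRect((W[:,:2]*1000).astype(np.float32)); print(q.mean(0).round(),r,cv2.boxPoints(r).round().tolist())
plan((.458,.204,.004),66.7)
E
```

```text
o [0.39039406 0.22506388 0.31439037]
[ 48. 297.] ((497.10992431640625, -72.7548599243164), (121.84141540527344, 40.50105285644531), 83.60408020019531) [[470.0, -131.0], [510.0, -136.0], [524.0, -14.0], [484.0, -10.0]]
[331. 268.] ((579.3029174804688, 214.7308349609375), (46.13523864746094, 61.849700927734375), 34.50790023803711) [[543.0, 227.0], [578.0, 176.0], [616.0, 202.0], [581.0, 253.0]]
[277. 161.] ((458.77740478515625, 207.75762939453125), (33.66748809814453, 91.56498718261719), 66.45136260986328) [[410.0, 211.0], [494.0, 174.0], [507.0, 205.0], [424.0, 241.0]]
t 1.6 p [0.4599 0.1968 0.1722] yang 66.4 tilt 0.3 | t/40: [0.12 0.13 4.21] rz/60: -0.006 | F [ 0.1  0.  -0.3] w 0.999
```

View pics/w1.png

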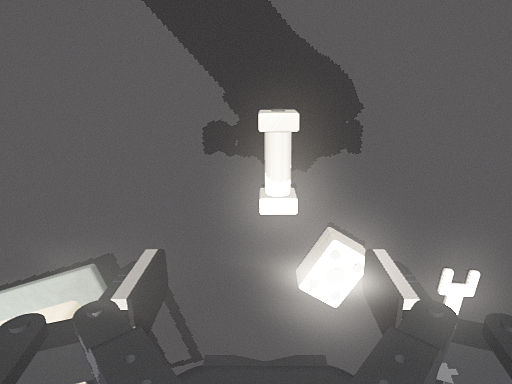

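Wrist view: column at (277,161), head at (331,268); sizes 34×92 and 46×62 mm match. Grasp the column.

play_rows(series=[{"tx":0.13,"ty":0.24,"tz":0.8,"rx":0,"ry":0,"rz":0},{"tx":0,"ty":0,"tz":1,"rx":0,"ry":0,"rz":0},{"tx":0,"ty":0,"tz":1,"rx":0,"ry":0,"rz":0},{"tx":0,"ty":0,"tz":0.7,"rx":0,"ry":0,"rz":0},{"tx":0,"ty":0,"tz":0,"rx":0,"ry":0,"rz":0}])

```text
time_s: 2.22
position: [0.4599, 0.2196, 0.0304]
tool_rot: [0.625, 3.074, 0.024]
ft_force: [0.5, 0.0, 0.6]
grip_width: 1.003
```

```bash
python3 -c "
from h import *
plan((.4588,.2078,.004),66.2)"
```

```text
t 2.225 p [0.4599 0.2196 0.0304] yang 67.0 tilt 0.9 | t/40: [-0.09 -0.29  0.66] rz/60: 0.014 | F [0.5 0.  0.6] w 1.003
```

play_rows(series=[{"tx":-0.09,"ty":-0.29,"tz":0.2,"rx":0,"ry":0,"rz":0.014},{"tx":0,"ty":0,"tz":0.2,"rx":0,"ry":0,"rz":0},{"tx":0,"ty":0,"tz":0,"rx":0,"ry":0,"rz":0}])

```text
time_s: 2.6
position: [0.4601, 0.209, 0.0158]
tool_rot: [0.645, 3.066, 0.03]
ft_force: [0.4, -0.2, -0.4]
grip_width: 1.002
```

```bash
python3 -c "
from h import *
plan((.4588,.2078,.004),66.2)"
```

```text
t 2.6 p [0.4601 0.209  0.0158] yang 66.2 tilt 1.2 | t/40: [ 0.02 -0.05  0.29] rz/60: 0.0 | F [ 0.4 -0.2 -0.4] w 1.002
```

play_rows(series=[{"tx":0.02,"ty":-0.05,"tz":0.27,"rx":0,"ry":0,"rz":0},{"tx":0,"ty":0,"tz":0,"rx":0,"ry":0,"rz":0}])

```text
time_s: 2.85
position: [0.4592, 0.2079, 0.005]
tool_rot: [0.646, 3.065, 0.032]
ft_force: [-0.2, -0.7, 0.9]
grip_width: 1.002
```

play_rows(series=[{"tx":0,"ty":0,"tz":0,"rx":0,"ry":0,"rz":0},{"tx":0,"ty":0,"tz":0,"rx":0,"ry":0,"rz":0},{"tx":0,"ty":0,"tz":0,"rx":0,"ry":0,"rz":0},{"tx":0,"ty":0,"tz":0,"rx":0,"ry":0,"rz":0},{"tx":0,"ty":0,"tz":0,"rx":0,"ry":0,"rz":0},{"tx":0,"ty":0,"tz":0,"rx":0,"ry":0,"rz":0}], jaw=-1, newtons=60)

```text
time_s: 3.6
position: [0.4596, 0.2082, 0.0056]
tool_rot: [0.645, 3.064, 0.033]
ft_force: [-0.7, 0.3, 0.6]
grip_width: 0.256
```

play_rows(series=[{"tx":0,"ty":0,"tz":-0.6,"rx":0,"ry":0,"rz":0},{"tx":0,"ty":0,"tz":-1,"rx":0,"ry":0,"rz":0},{"tx":0,"ty":0,"tz":-1,"rx":0,"ry":0,"rz":0},{"tx":0,"ty":0,"tz":-1,"rx":0,"ry":0,"rz":0},{"tx":0,"ty":0,"tz":-1,"rx":0,"ry":0,"rz":0},{"tx":0,"ty":0,"tz":-1,"rx":0,"ry":0,"rz":0},{"tx":0,"ty":0,"tz":-0.6,"rx":0,"ry":0,"rz":0},{"tx":0,"ty":0,"tz":0,"rx":0,"ry":0,"rz":0}])

```text
time_s: 4.6
position: [0.4526, 0.2019, 0.2568]
tool_rot: [0.647, 3.073, 0.022]
ft_force: [0.8, -0.5, -2.7]
grip_width: 0.256
```

```bash
python3 -c "
from h import *
xs=np.array([.9943,-.1063]);ys=np.array([.1063,.9943]);o=np.array([.561,-.227])
print(o+ys*.128, o+ys*.243)
plan((*(o+ys*.128),.25),-6.1); plan((*(o+ys*.128),.25),83.9)
print(telemetry.state()['q'])"
```

```text
[ 0.5746064 -0.0997296] [0.5868309 0.0146149]
t 4.6 p [0.4526 0.2019 0.2568] yang 66.2 tilt 0.8 | t/40: [-5.83 -5.67  0.08] rz/60: 1.205 | F [ 0.8 -0.5 -2.7] w 0.256
t 4.6 p [0.4526 0.2019 0.2568] yang 66.2 tilt 0.8 | t/40: [-5.83 -5.67  0.08] rz/60: -0.295 | F [ 0.8 -0.5 -2.7] w 0.256
[-4.34862890e-01  3.44508538e-01 -3.06271402e-02  1.82822827e+00
 -1.46171353e-04  9.59445406e-01  6.92198766e-01]
```

play_rows(series=[{"tx":-0.6,"ty":-0.6,"tz":0,"rx":0,"ry":0,"rz":-0.15},{"tx":-0.7,"ty":-0.5,"tz":0,"rx":0,"ry":0,"rz":-0.145},{"tx":-0.7,"ty":-0.7,"tz":0,"rx":0,"ry":0,"rz":0},{"tx":-0.6,"ty":-0.8,"tz":0,"rx":0,"ry":0,"rz":0},{"tx":-0.6,"ty":-0.8,"tz":0,"rx":0,"ry":0,"rz":0},{"tx":0,"ty":0,"tz":0,"rx":0,"ry":0,"rz":0}])

```text
time_s: 5.35
position: [0.5498, 0.0403, 0.2413]
tool_rot: [-0.143, -3.119, -0.013]
ft_force: [-1.7, 0.1, -2.6]
grip_width: 0.256
```

```bash
python3 -c "
from h import *
plan((.5746,-.0997,.23),83.9)"
```

```text
t 5.35 p [0.5498 0.0403 0.2413] yang 84.8 tilt 1.2 | t/40: [-0.94 -3.43  0.24] rz/60: 0.014 | F [-1.7  0.1 -2.6] w 0.256
```

play_rows(series=[{"tx":-0.24,"ty":-0.9,"tz":0,"rx":0,"ry":0,"rz":0},{"tx":-0.24,"ty":-0.9,"tz":0,"rx":0,"ry":0,"rz":0},{"tx":-0.24,"ty":-0.9,"tz":0,"rx":0,"ry":0,"rz":0.014},{"tx":-0.22,"ty":-0.7,"tz":0,"rx":0,"ry":0,"rz":0},{"tx":0,"ty":0,"tz":0,"rx":0,"ry":0,"rz":0}])

```text
time_s: 5.98
position: [0.5693, -0.0961, 0.2282]
tool_rot: [-0.154, -3.098, -0.021]
ft_force: [-0.0, -0.9, -2.1]
grip_width: 0.256
```

```bash
python3 -c "
from h import *
plan((.5746,-.0997,.175),83.9)"
```

```text
t 5.975 p [ 0.5693 -0.0961  0.2282] yang 84.3 tilt 2.4 | t/40: [-0.19 -0.09  1.32] rz/60: 0.007 | F [-0.  -0.9 -2.1] w 0.256
```

play_rows(series=[{"tx":-0.19,"ty":-0.09,"tz":0.5,"rx":0,"ry":0,"rz":0},{"tx":0,"ty":0,"tz":0.4,"rx":0,"ry":0,"rz":0},{"tx":0,"ty":0,"tz":0.3,"rx":0,"ry":0,"rz":0},{"tx":0,"ty":0,"tz":0.1,"rx":0,"ry":0,"rz":0},{"tx":0,"ty":0,"tz":0,"rx":0,"ry":0,"rz":0}])

```text
time_s: 6.6
position: [0.5718, -0.0906, 0.1702]
tool_rot: [-0.139, -3.09, -0.032]
ft_force: [0.3, -1.0, -3.1]
grip_width: 0.258
```

```bash
cat >> h.py <<'E'
_plan=plan
def plan(xyz,yang=None,tilt=0):
    s=telemetry.state(); r=_plan(xyz,yang,s); Rt=R.from_rotvec(s['tool_rot']).as_matrix()
    dn=Rt.T@np.array([0,0,-1.]); ax=np.cross([0,0,1],dn); print('  level: rx %.3f ry %.3f'%tuple(np.degrees(ax[:2])/60)); return r
E
python3 -c "
from h import *
plan((.5746,-.0997,.171),83.9)"
```

```text
t 6.6 p [ 0.5718 -0.0906  0.1702] yang 84.8 tilt 3.0 | t/40: [-0.09 -0.22 -0.03] rz/60: 0.015 | F [ 0.3 -1.  -3.1] w 0.258
  level: rx 0.017 ry -0.047
```

play_rows(series=[{"tx":-0.05,"ty":-0.15,"tz":0.06,"rx":0.017,"ry":-0.047,"rz":0},{"tx":0,"ty":0,"tz":0,"rx":0,"ry":0,"rz":0}])

```text
time_s: 6.85
position: [0.574, -0.0961, 0.1687]
tool_rot: [0.14, 3.135, 0.001]
ft_force: [0.1, -1.0, -2.2]
grip_width: 0.258
```

play_rows(series=[{"tx":0,"ty":0,"tz":0,"rx":0,"ry":0,"rz":0},{"tx":0,"ty":0,"tz":0,"rx":0,"ry":0,"rz":0},{"tx":0,"ty":0,"tz":0,"rx":0,"ry":0,"rz":0}], jaw=0.1)

```text
time_s: 7.22
position: [0.5761, -0.0959, 0.1709]
tool_rot: [0.14, 3.131, 0.001]
ft_force: [-0.6, 0.4, 0.4]
grip_width: 0.551
```

play_rows(series=[{"tx":0,"ty":0,"tz":-0.5,"rx":0,"ry":0,"rz":0},{"tx":0,"ty":0,"tz":-1,"rx":0,"ry":0,"rz":0},{"tx":0,"ty":0,"tz":-1,"rx":0,"ry":0,"rz":0},{"tx":0,"ty":0,"tz":-1,"rx":0,"ry":0,"rz":0},{"tx":0,"ty":0,"tz":0,"rx":0,"ry":0,"rz":0}])

```text
time_s: 7.85
position: [0.5757, -0.096, 0.3156]
tool_rot: [0.14, 3.131, 0.002]
ft_force: [-0.0, -0.2, -0.3]
grip_width: 0.549
```

```bash
python3 - <<'E'
from h import *
c=cam('wrist'); cv2.imwrite('pics/w2.png',c['color'])
plan((.635,-.419,.2),5)
E
```

```text
t 7.9 p [ 0.5745 -0.0959  0.3134] yang 84.9 tilt 0.2 | t/40: [-2.22 -7.92  2.83] rz/60: 1.332 | F [ 0.5  0.8 -0.5] w 0.548
  level: rx 0.002 ry 0.003
```

View pics/w2.png

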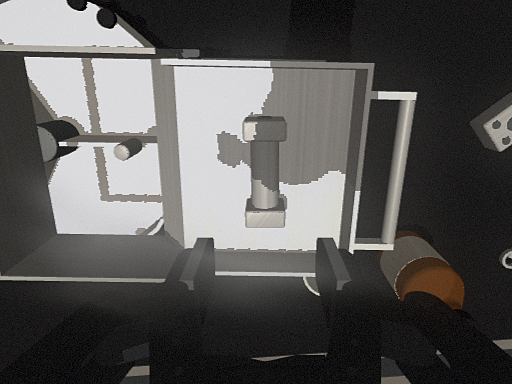

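Column lies in the tray at (265,170); posts and the two black studs are visible too. Now to divider_1's post.

play_rows(series=[{"tx":-0.28,"ty":-0.99,"tz":0,"rx":0,"ry":0,"rz":0},{"tx":-0.28,"ty":-0.99,"tz":0,"rx":0,"ry":0,"rz":0},{"tx":-0.28,"ty":-0.99,"tz":0,"rx":0,"ry":0,"rz":0},{"tx":-0.28,"ty":-0.99,"tz":0,"rx":0,"ry":0,"rz":0},{"tx":-0.28,"ty":-0.99,"tz":0,"rx":0,"ry":0,"rz":0},{"tx":-0.28,"ty":-0.99,"tz":0,"rx":0,"ry":0,"rz":0},{"tx":-0.28,"ty":-0.99,"tz":0,"rx":0,"ry":0,"rz":0},{"tx":0,"ty":0,"tz":0,"rx":0,"ry":0,"rz":0}], jaw=0.6)

```text
time_s: 8.9
position: [0.6261, -0.3828, 0.2953]
tool_rot: [-0.13, -3.117, -0.02]
ft_force: [-0.5, 0.6, -0.0]
grip_width: 0.798
```

```bash
python3 - <<'E'
from h import *
c=cam('wrist'); cv2.imwrite('pics/w3.png',c['color'])
plan((.635,-.419,.15),84.9)
P=cloud(c); Z=P[...,2]; m=((Z>.09)&(Z<.12)).astype(np.uint8)
for k in cv2.findContours(m,cv2.RETR_EXTERNAL,cv2.CHAIN_APPROX_NONE)[0]:
    if cv2.contourArea(k)<40: continue
    mm=np.zeros_like(m); cv2.drawContours(mm,[k],-1,1,-1); q=P[(mm>0)&(Z>.106)&(Z<.118)]; print(k.reshape(-1,2).mean(0).round(),len(q),q.mean(0) if len(q) else '')
print(proj(c,[(.635,-.419,.112),(.546,-.355,.07)]))
E
```

```text
t 8.95 p [ 0.6269 -0.3801  0.2957] yang 85.4 tilt 1.5 | t/40: [-0.36 -1.01  3.62] rz/60: 0.008 | F [0.4 1.5 0.4] w 0.805
  level: rx 0.014 ry -0.021
[228. 176.] 241 [ 0.63554756 -0.4187351   0.11123323]
[399.  83.] 310 [ 0.55882046 -0.24639251  0.11088306]
[450.  94.] 1203 [ 0.56975897 -0.20479318  0.1157616 ]
[[227.40477049 177.354208  ]
 [282.50635154  79.64636302]]
```

View pics/w3.png

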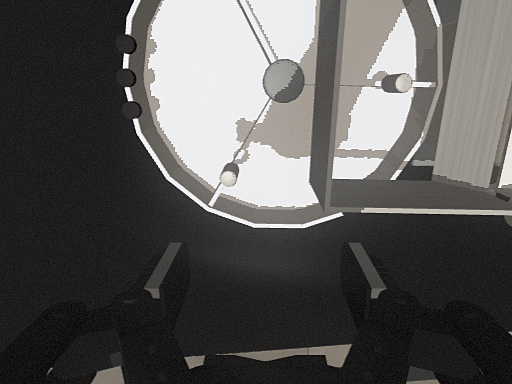

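Post 1 is at (228,176), measured (0.6355,-0.4187), matching the estimate. I'll descend and grip it.

play_rows(series=[{"tx":-0.36,"ty":-1.0,"tz":0,"rx":0.014,"ry":-0.021,"rz":0},{"tx":0,"ty":0,"tz":0.9,"rx":0,"ry":0,"rz":0},{"tx":0,"ty":0,"tz":0.9,"rx":0,"ry":0,"rz":0},{"tx":0,"ty":0,"tz":0.9,"rx":0,"ry":0,"rz":0},{"tx":0,"ty":0,"tz":0.6,"rx":0,"ry":0,"rz":0},{"tx":0,"ty":0,"tz":0,"rx":0,"ry":0,"rz":0}])

```text
time_s: 9.7
position: [0.6409, -0.4078, 0.1554]
tool_rot: [-0.106, -3.137, -0.021]
ft_force: [-0.2, 0.1, -0.0]
grip_width: 0.8
```

```bash
python3 - <<'E'
from h import *
plan((.6355,-.4187,.084),84.9)
E
```

```text
t 9.7 p [ 0.6409 -0.4078  0.1554] yang 86.1 tilt 0.8 | t/40: [ 0.11 -0.3   1.78] rz/60: 0.02 | F [-0.2  0.1 -0. ] w 0.8
  level: rx 0.013 ry -0.003
```

play_rows(series=[{"tx":0.11,"ty":-0.3,"tz":0,"rx":0.01,"ry":0,"rz":0},{"tx":0,"ty":0,"tz":0.6,"rx":0,"ry":0,"rz":0},{"tx":0,"ty":0,"tz":0.6,"rx":0,"ry":0,"rz":0},{"tx":0,"ty":0,"tz":0.4,"rx":0,"ry":0,"rz":0},{"tx":0,"ty":0,"tz":0,"rx":0,"ry":0,"rz":0}])

```text
time_s: 10.32
position: [0.6386, -0.4232, 0.0984]
tool_rot: [0.105, 3.131, -0.01]
ft_force: [-0.3, 0.7, 0.4]
grip_width: 0.799
```

play_rows(series=[{"tx":0,"ty":0,"tz":0,"rx":0,"ry":0,"rz":0},{"tx":0,"ty":0,"tz":0,"rx":0,"ry":0,"rz":0},{"tx":0,"ty":0,"tz":0,"rx":0,"ry":0,"rz":0},{"tx":0,"ty":0,"tz":0,"rx":0,"ry":0,"rz":0},{"tx":0,"ty":0,"tz":0,"rx":0,"ry":0,"rz":0}], jaw=-1, newtons=25)

```text
time_s: 10.95
position: [0.6393, -0.4229, 0.1017]
tool_rot: [0.104, 3.129, -0.011]
ft_force: [-0.6, 0.8, -0.0]
grip_width: 0.193
```

```bash
cat >> h.py <<'E'
AX=np.array([.5469,-.355])
def arc(th_end,n=6,z=.084):
    s=telemetry.state(); p=np.array(s['position'][:2])-AX; a0=np.degrees(np.arctan2(p[1],p[0])); print('ang',a0,'r',np.hypot(*p))
    Rt=R.from_rotvec(s['tool_rot']).as_matrix(); q=p+AX
    if th_end-a0>180: th_end-=360
    for k in range(1,n+1):
        a=np.radians(a0+(th_end-a0)*k/n); r=np.hypot(*p)+(.11-np.hypot(*p))*k/n
        t=AX+r*np.array([np.cos(a),np.sin(a)]); d=np.array([*(t-q),0]); print((Rt.T@d/.04).round(2)[:2]); q=t
E
python3 -c "
from h import *
plan((.6355,-.4187,.084)); arc(-96.1)"
```

```text
t 10.95 p [ 0.6393 -0.4229  0.1017] yang 86.2 tilt 0.7 | t/40: [0.11 0.1  0.44] rz/60: 0 | F [-0.6  0.8 -0. ] w 0.193
  level: rx -0.006 ry 0.011
ang -36.325848009744334 r 0.11467672703676242
[ 0.32 -0.38]
[ 0.38 -0.32]
[ 0.42 -0.25]
[ 0.46 -0.17]
[ 0.48 -0.09]
[ 0.48 -0.  ]
```

play_rows(series=[{"tx":0,"ty":0,"tz":0,"rx":0,"ry":0,"rz":0},{"tx":0,"ty":0,"tz":0.3,"rx":0,"ry":0,"rz":0},{"tx":0,"ty":0,"tz":0.2,"rx":0,"ry":0,"rz":0},{"tx":0,"ty":0,"tz":0,"rx":0,"ry":0,"rz":0}], jaw=-0.3)

```text
time_s: 11.45
position: [0.6401, -0.4245, 0.0804]
tool_rot: [0.104, 3.127, -0.015]
ft_force: [0.5, -0.9, -0.3]
grip_width: 0.349
```

play_rows(series=[{"tx":0,"ty":0,"tz":0,"rx":0,"ry":0,"rz":0},{"tx":0,"ty":0,"tz":0,"rx":0,"ry":0,"rz":0},{"tx":0.32,"ty":-0.38,"tz":0,"rx":0,"ry":0,"rz":0},{"tx":0.38,"ty":-0.32,"tz":0,"rx":0,"ry":0,"rz":0},{"tx":0.42,"ty":-0.25,"tz":0,"rx":0,"ry":0,"rz":0},{"tx":0.46,"ty":-0.17,"tz":0,"rx":0,"ry":0,"rz":0},{"tx":0,"ty":0,"tz":0,"rx":0,"ry":0,"rz":0}], jaw=-1)

```text
time_s: 12.32
position: [0.5762, -0.4612, 0.0806]
tool_rot: [0.102, 3.117, -0.002]
ft_force: [-2.2, 2.6, 1.3]
grip_width: 0.2
```

```bash
python3 -c "
from h import *
plan((.6355,-.4187,.086)); arc(-96.1,3)"
```

```text
t 12.325 p [ 0.5762 -0.4612  0.0806] yang 86.3 tilt 1.3 | t/40: [-1.41  1.16 -0.1 ] rz/60: 0 | F [-2.2  2.6  1.3] w 0.2
  level: rx -0.000 ry 0.022
ang -74.563209678435 r 0.11016960282044651
[ 0.33 -0.09]
[ 0.34 -0.05]
[ 0.34 -0.01]
```

play_rows(series=[{"tx":0.34,"ty":-0.09,"tz":0,"rx":0,"ry":0.02,"rz":0},{"tx":0.34,"ty":-0.05,"tz":0,"rx":0,"ry":0,"rz":0},{"tx":0.36,"ty":-0.01,"tz":0,"rx":0,"ry":0,"rz":0},{"tx":0,"ty":0,"tz":0,"rx":0,"ry":0,"rz":0}])

```text
time_s: 12.82
position: [0.5378, -0.4638, 0.0806]
tool_rot: [0.099, 3.128, -0.003]
ft_force: [1.1, 2.1, 0.6]
grip_width: 0.2
```

```bash
python3 -c "
from h import *
plan((.6355,-.4187,.086)); arc(-96.1,1)"
```

```text
t 12.825 p [ 0.5378 -0.4638  0.0806] yang 86.4 tilt 0.7 | t/40: [-2.37  1.28 -0.11] rz/60: 0 | F [1.1 2.1 0.6] w 0.2
  level: rx -0.002 ry 0.012
ang -94.80031638484336 r 0.1091706291088581
[ 0.06 -0.02]
```

play_rows(series=[{"tx":0.05,"ty":0,"tz":0,"rx":0,"ry":0,"rz":0},{"tx":0,"ty":0,"tz":0,"rx":0,"ry":0,"rz":0},{"tx":0,"ty":0,"tz":0,"rx":0,"ry":0,"rz":0}])

```text
time_s: 13.2
position: [0.5371, -0.4637, 0.0806]
tool_rot: [0.097, 3.126, -0.005]
ft_force: [1.6, 1.2, -0.3]
grip_width: 0.2
```

play_rows(series=[{"tx":0,"ty":0,"tz":0,"rx":0,"ry":0,"rz":0},{"tx":0,"ty":0,"tz":0,"rx":0,"ry":0,"rz":0},{"tx":0,"ty":0,"tz":-0.6,"rx":0,"ry":0,"rz":0},{"tx":0,"ty":0,"tz":-1,"rx":0,"ry":0,"rz":0},{"tx":0,"ty":0,"tz":-1,"rx":0,"ry":0,"rz":0},{"tx":0,"ty":0,"tz":-1,"rx":0,"ry":0,"rz":0},{"tx":0,"ty":0,"tz":-1,"rx":0,"ry":0,"rz":0},{"tx":0,"ty":0,"tz":-1,"rx":0,"ry":0,"rz":0}], jaw=0)

```text
time_s: 14.2
position: [0.5281, -0.4667, 0.306]
tool_rot: [-0.099, -3.137, 0.01]
ft_force: [0.9, -0.9, 0.4]
grip_width: 0.504
```

```bash
cat >> h.py <<'E'
def posts(c):
    P=cloud(c); Z=P[...,2]; m=((Z>.09)&(Z<.1145)).astype(np.uint8)
    for k in cv2.findContours(m,cv2.RETR_EXTERNAL,cv2.CHAIN_APPROX_NONE)[0]:
        if cv2.contourArea(k)<40: continue
        mm=np.zeros_like(m); cv2.drawContours(mm,[k],-1,1,-1); q=P[(mm>0)&(Z>.106)]
        if len(q)<20: continue
        d=q.mean(0)[:2]-AX; r=np.hypot(*d)
        if .095<r<.125: print('post',q.mean(0).round(4),'ang',np.degrees(np.arctan2(d[1],d[0])).round(1),'r',r.round(4),len(q))
E
python3 -c "
from h import *
plan((.587,.0146,.3),83.9); posts(cam('wrist')); posts(cam('top'))"
```

```text
t 14.2 p [ 0.5281 -0.4667  0.306 ] yang 86.4 tilt 0.4 | t/40: [-0.71 12.1   0.07] rz/60: 0.041 | F [ 0.9 -0.9  0.4] w 0.504
  level: rx -0.006 ry -0.002
post [ 0.5357 -0.464   0.1111] ang -95.9 r 0.1096 229
post [ 0.4527 -0.2919  0.1108] ang 146.2 r 0.1133 99
```

play_rows(series=[{"tx":-0.06,"ty":1,"tz":0,"rx":0,"ry":0,"rz":0.02},{"tx":-0.06,"ty":1,"tz":0,"rx":0,"ry":0,"rz":0.02},{"tx":-0.06,"ty":1,"tz":0,"rx":0,"ry":0,"rz":0},{"tx":-0.06,"ty":1,"tz":0,"rx":0,"ry":0,"rz":0},{"tx":-0.06,"ty":1,"tz":0,"rx":0,"ry":0,"rz":0},{"tx":-0.06,"ty":1,"tz":0,"rx":0,"ry":0,"rz":0},{"tx":-0.06,"ty":1,"tz":0,"rx":0,"ry":0,"rz":0},{"tx":-0.06,"ty":1,"tz":0,"rx":0,"ry":0,"rz":0}])

```text
time_s: 15.3
position: [0.5768, -0.1523, 0.2999]
tool_rot: [-0.186, -3.133, 0.035]
ft_force: [0.3, -0.5, 0.4]
grip_width: 0.502
```

```bash
python3 - <<'E'
from h import *
plan((.587,.0146,.3),83.9); c=cam('wrist'); P=cloud(c); cv2.imwrite('pics/w4.png',c['color'])
xs=np.array([.9943,-.1063]);ys=np.array([.1063,.9943]);o=np.array([.561,-.227])
Z=P[...,2];d=P[...,:2]-o; u=d@xs; v=d@ys
m=(np.abs(u)<.045)&(v>.225)&(v<.262)&(Z>.15); q=P[m]; print(len(q),q[:,2].max(),np.nanmedian(q[:,2]))
t=q[q[:,2]>.180]; print('bar mean',t.mean(0),'v',v[m].mean(),'fit',np.polyfit(t[:,0],t[:,1],1),t[:,0].min(),t[:,0].max())
E
```

```text
t 15.3 p [ 0.5768 -0.1523  0.2999] yang 83.2 tilt 1.3 | t/40: [ 0.24  4.17 -0.1 ] rz/60: -0.012 | F [ 0.3 -0.5  0.4] w 0.502
  level: rx -0.022 ry -0.002
2009 0.18589341922266472 0.1822566969443068
bar mean [0.58483276 0.01518414 0.18257947] v 0.24243510574059854 fit [-0.10940541  0.07916801] 0.5422703023282998 0.631485999384446
```

play_rows(series=[{"tx":0.05,"ty":0.95,"tz":0,"rx":-0.02,"ry":0,"rz":-0.012},{"tx":0.05,"ty":0.95,"tz":0,"rx":0,"ry":0,"rz":0},{"tx":0.05,"ty":0.95,"tz":0.1,"rx":0,"ry":0,"rz":0},{"tx":0.05,"ty":0.95,"tz":0.2,"rx":0,"ry":0,"rz":0},{"tx":0.05,"ty":0.2,"tz":0.2,"rx":0,"ry":0,"rz":0},{"tx":0,"ty":0,"tz":0,"rx":0,"ry":0,"rz":0}])

```text
time_s: 16.1
position: [0.5822, 0.0172, 0.2754]
tool_rot: [-0.15, -3.131, -0.001]
ft_force: [-0.8, -0.9, -0.5]
grip_width: 0.5
```

```bash
python3 - <<'E'
from h import *
plan((.586,.0151,.166),83.8)
E
```

```text
t 16.1 p [0.5822 0.0172 0.2754] yang 84.5 tilt 0.4 | t/40: [-0.12 -0.04  2.73] rz/60: 0.012 | F [-0.8 -0.9 -0.5] w 0.5
  level: rx 0.000 ry -0.007
```

play_rows(series=[{"tx":-0.12,"ty":-0.02,"tz":0,"rx":0,"ry":0,"rz":0.012},{"tx":0,"ty":0,"tz":0.6,"rx":0,"ry":0,"rz":0},{"tx":0,"ty":0,"tz":0.6,"rx":0,"ry":0,"rz":0},{"tx":0,"ty":0,"tz":0.2,"rx":0,"ry":0,"rz":0},{"tx":0,"ty":0,"tz":0,"rx":0,"ry":0,"rz":0}], jaw=-0.35)

```text
time_s: 16.73
position: [0.5899, 0.0051, 0.22]
tool_rot: [-0.194, -3.135, 0.008]
ft_force: [-0.7, 0.5, 0.8]
grip_width: 0.33
```

```bash
python3 - <<'E'
from h import *
plan((.586,.0151,.166),83.8)
E
```

```text
t 16.725 p [0.5899 0.0051 0.22  ] yang 82.9 tilt 0.3 | t/40: [0.13 0.24 1.35] rz/60: -0.015 | F [-0.7  0.5  0.8] w 0.33
  level: rx -0.005 ry -0.000
```

play_rows(series=[{"tx":0.13,"ty":0.24,"tz":0.2,"rx":0,"ry":0,"rz":-0.012},{"tx":0,"ty":0,"tz":0,"rx":0,"ry":0,"rz":0},{"tx":0,"ty":0,"tz":0,"rx":0,"ry":0,"rz":0}])

```text
time_s: 17.1
position: [0.587, 0.0158, 0.2135]
tool_rot: [0.174, 3.133, -0.008]
ft_force: [0.9, -1.1, 0.8]
grip_width: 0.327
```

```bash
python3 - <<'E'
from h import *
plan((.586,.0151,.166),83.8)
E
```

```text
t 17.1 p [0.587  0.0158 0.2135] yang 83.7 tilt 0.3 | t/40: [ 0.03 -0.01  1.19] rz/60: -0.002 | F [ 0.9 -1.1  0.8] w 0.327
  level: rx -0.004 ry 0.003
```

play_rows(series=[{"tx":0,"ty":0,"tz":0.35,"rx":0,"ry":0,"rz":0},{"tx":0,"ty":0,"tz":0.35,"rx":0,"ry":0,"rz":0},{"tx":0,"ty":0,"tz":0.35,"rx":0,"ry":0,"rz":0},{"tx":0,"ty":0,"tz":0.1,"rx":0,"ry":0,"rz":0},{"tx":0,"ty":0,"tz":0,"rx":0,"ry":0,"rz":0}])

```text
time_s: 17.73
position: [0.5868, 0.0154, 0.1636]
tool_rot: [0.174, 3.135, -0.008]
ft_force: [-1.0, 0.3, 0.4]
grip_width: 0.325
```

play_rows(series=[{"tx":0,"ty":0,"tz":0,"rx":0,"ry":0,"rz":0},{"tx":0,"ty":0,"tz":0,"rx":0,"ry":0,"rz":0},{"tx":0,"ty":0,"tz":0,"rx":0,"ry":0,"rz":0}], jaw=-1, newtons=60)

```text
time_s: 18.1
position: [0.5871, 0.0167, 0.164]
tool_rot: [0.173, 3.134, -0.005]
ft_force: [0.8, 0.1, -2.0]
grip_width: 0.117
```

```bash
cat >> h.py <<'E'
def lift(th0,th1,n):
    "tool-frame shares (ty,tz) for handle arc, tool vertical, y along station y"
    a=np.radians(6.0)+np.linspace(th0,th1,n+1); y=.19105*np.cos(a); z=.19105*np.sin(a)
    for k in range(n): print('ty %.2f tz %.2f'%((y[k+1]-y[k])/.04,-(z[k+1]-z[k])/.04))
def tilt_est():
    s=telemetry.state(); p=np.array(s['position']); ys=np.array([.108,.9942]); H=np.array([.585,.0152])-ys*.19
    v=(p[:2]-H)@ys; z=p[2]-ZB; print('handle v',v.round(4),'dz',z.round(4),'tilt~',(np.arctan2(z+.02,v)-.105).round(3))
ZB=.168
E
python3 - <<'E'
from h import *
plan((.586,.0151,.166),83.8); tilt_est()
lift(0,1.03,8)
E
```

```text
t 18.1 p [0.5871 0.0167 0.164 ] yang 83.7 tilt 0.3 | t/40: [ 0.02 -0.04 -0.05] rz/60: -0.002 | F [ 0.8  0.1 -2. ] w 0.117
  level: rx -0.003 ry 0.003
handle v 0.1917 dz -0.004 tilt~ -0.022
ty -0.10 tz -0.61
ty -0.18 tz -0.59
ty -0.25 tz -0.56
ty -0.32 tz -0.52
ty -0.39 tz -0.48
ty -0.45 tz -0.42
ty -0.50 tz -0.36
ty -0.54 tz -0.29
```

play_rows(series=[{"tx":0,"ty":-0.1,"tz":-0.61,"rx":0,"ry":0,"rz":0},{"tx":0,"ty":-0.18,"tz":-0.59,"rx":0,"ry":0,"rz":0},{"tx":0,"ty":-0.25,"tz":-0.56,"rx":0,"ry":0,"rz":0},{"tx":0,"ty":0,"tz":0,"rx":0,"ry":0,"rz":0}])

```text
time_s: 18.6
position: [0.5849, -0.0034, 0.2336]
tool_rot: [0.173, 3.134, -0.001]
ft_force: [0.9, 0.6, -3.7]
grip_width: 0.115
```

```bash
sed -i 's/ZB=.168/ZB=.164/' h.py; python3 - <<'E'
from h import *
plan((.586,.0151,.166),83.8); tilt_est()
E
```

```text
t 18.6 p [ 0.5849 -0.0034  0.2336] yang 83.7 tilt 0.2 | t/40: [0.03 0.46 1.69] rz/60: -0.002 | F [ 0.9  0.6 -3.7] w 0.115
  level: rx -0.000 ry 0.003
handle v 0.1715 dz 0.0696 tilt~ 0.377
```

```bash
python3 - <<'E'
from h import *
lift(.377,1.04,5)
E
```

```text
ty -0.33 tz -0.54
ty -0.40 tz -0.49
ty -0.46 tz -0.43
ty -0.51 tz -0.37
ty -0.56 tz -0.30
```

play_rows(series=[{"tx":0,"ty":-0.33,"tz":-0.54,"rx":0,"ry":0,"rz":0},{"tx":0,"ty":-0.4,"tz":-0.49,"rx":0,"ry":0,"rz":0},{"tx":0,"ty":-0.46,"tz":-0.43,"rx":0,"ry":0,"rz":0},{"tx":0,"ty":-0.51,"tz":-0.37,"rx":0,"ry":0,"rz":0},{"tx":0,"ty":-0.5,"tz":-0.26,"rx":0,"ry":0,"rz":0},{"tx":0,"ty":0,"tz":0,"rx":0,"ry":0,"rz":0},{"tx":0,"ty":0,"tz":0,"rx":0,"ry":0,"rz":0}])

```text
time_s: 19.48
position: [0.5771, -0.0755, 0.3135]
tool_rot: [0.153, 3.135, 0.038]
ft_force: [0.0, 2.9, -0.5]
grip_width: 0.113
```

```bash
python3 - <<'E'
from h import *
plan((.586,.0151,.166),83.8); tilt_est(); c=cam('side'); cv2.imwrite('pics/s2.png',cv2.resize(c['color'][140:384,110:350],None,fx=2.4,fy=2.4))
E
```

```text
t 19.475 p [ 0.5771 -0.0755  0.3135] yang 84.4 tilt 1.4 | t/40: [0.   2.19 3.74] rz/60: 0.01 | F [ 0.   2.9 -0.5] w 0.113
  level: rx 0.023 ry 0.001
handle v 0.099 dz 0.1495 tilt~ 0.937
```

View pics/s2.png

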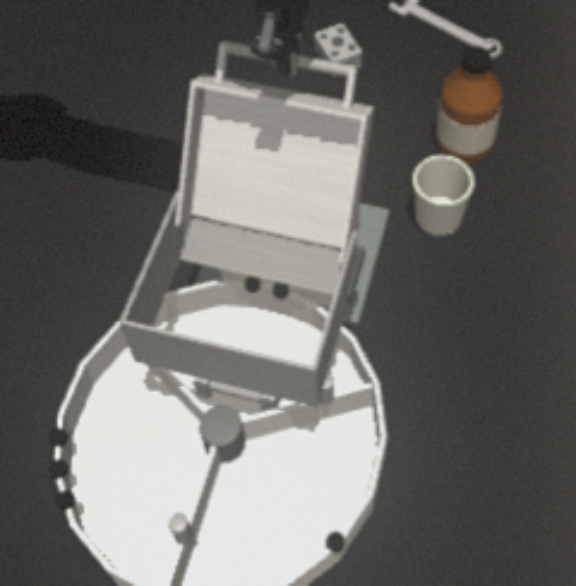

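The tray is empty, the two studs sit at the chute (252–281,288) and the column's edge shows below the chute at (235,393). Now lower it.

```bash
python3 - <<'E'
from h import *
lift(.937,0.02,7)
E
```

```text
ty 0.52 tz 0.35
ty 0.47 tz 0.41
ty 0.41 tz 0.47
ty 0.34 tz 0.52
ty 0.27 tz 0.56
ty 0.20 tz 0.59
ty 0.12 tz 0.61
```

play_rows(series=[{"tx":0,"ty":0.52,"tz":0.35,"rx":0.023,"ry":0,"rz":0},{"tx":0,"ty":0.47,"tz":0.41,"rx":0,"ry":0,"rz":0},{"tx":0,"ty":0.41,"tz":0.47,"rx":0,"ry":0,"rz":0},{"tx":0,"ty":0.34,"tz":0.52,"rx":0,"ry":0,"rz":0},{"tx":0,"ty":0.27,"tz":0.56,"rx":0,"ry":0,"rz":0},{"tx":0,"ty":0,"tz":0,"rx":0,"ry":0,"rz":0}])

```text
time_s: 20.27
position: [0.5859, 0.0037, 0.2183]
tool_rot: [0.146, 3.135, -0.02]
ft_force: [-0.6, 1.4, 1.1]
grip_width: 0.111
```

```bash
python3 - <<'E'
from h import *
plan((.587,.0167,.164),83.8); tilt_est()
E
```

```text
t 20.275 p [0.5859 0.0037 0.2183] yang 84.6 tilt 0.8 | t/40: [0.01 0.34 1.35] rz/60: 0.014 | F [-0.6  1.4  1.1] w 0.111
  level: rx -0.012 ry 0.003
handle v 0.1787 dz 0.0543 tilt~ 0.289
```

play_rows(series=[{"tx":0,"ty":0.2,"tz":0.52,"rx":-0.01,"ry":0,"rz":0.01},{"tx":0,"ty":0.12,"tz":0.5,"rx":0,"ry":0,"rz":0},{"tx":0,"ty":0.04,"tz":0.2,"rx":0,"ry":0,"rz":0},{"tx":0,"ty":0,"tz":0,"rx":0,"ry":0,"rz":0}])

```text
time_s: 20.78
position: [0.5874, 0.016, 0.1707]
tool_rot: [0.162, 3.134, -0.009]
ft_force: [-0.5, 1.7, -1.1]
grip_width: 0.114
```

```bash
python3 - <<'E'
from h import *
plan((.587,.0167,.164),83.8); tilt_est()
E
```

```text
t 20.775 p [0.5874 0.016  0.1707] yang 84.1 tilt 0.4 | t/40: [0.01 0.02 0.17] rz/60: 0.004 | F [-0.5  1.7 -1.1] w 0.114
  level: rx -0.005 ry 0.003
handle v 0.1911 dz 0.0067 tilt~ 0.034
```

play_rows(series=[{"tx":0,"ty":0,"tz":0.14,"rx":0,"ry":0,"rz":0},{"tx":0,"ty":0,"tz":0,"rx":0,"ry":0,"rz":0}])

```text
time_s: 21.02
position: [0.5874, 0.0166, 0.1661]
tool_rot: [0.163, 3.134, -0.006]
ft_force: [0.8, 1.7, -2.8]
grip_width: 0.112
```

play_rows(series=[{"tx":0,"ty":0,"tz":0,"rx":0,"ry":0,"rz":0},{"tx":0,"ty":0,"tz":0,"rx":0,"ry":0,"rz":0},{"tx":0,"ty":0,"tz":-0.5,"rx":0,"ry":0,"rz":0},{"tx":0,"ty":0,"tz":-1,"rx":0,"ry":0,"rz":0},{"tx":0,"ty":0,"tz":-1,"rx":0,"ry":0,"rz":0},{"tx":0,"ty":0,"tz":-1,"rx":0,"ry":0,"rz":0},{"tx":0,"ty":0,"tz":0,"rx":0,"ry":0,"rz":0}], jaw=-0.35)

```text
time_s: 21.9
position: [0.5877, 0.0116, 0.3117]
tool_rot: [0.171, 3.13, -0.017]
ft_force: [0.5, 0.3, -0.1]
grip_width: 0.325
```

```bash
python3 - <<'E'
from h import *
plan((.5357,-.464,.29),85); 
c=cam('top'); cv2.imwrite('pics/t2.png',cv2.resize(c['color'][140:280,190:440],None,fx=3,fy=3,interpolation=cv2.INTER_CUBIC))
E
```

```text
t 21.9 p [0.5877 0.0116 0.3117] yang 83.7 tilt 0.7 | t/40: [  0.   -11.95   0.66] rz/60: -0.021 | F [ 0.5  0.3 -0.1] w 0.325
  level: rx -0.010 ry 0.007
```

View pics/t2.png

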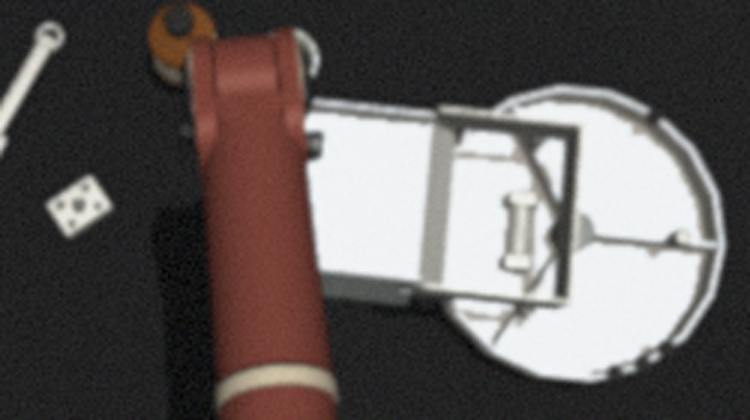

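Column at (519,230) lies in the two-stud bay and the tray is level. Now I'll turn the carousel 120° clockwise in two grips.

play_rows(series=[{"tx":0,"ty":-1,"tz":0,"rx":-0.01,"ry":0.007,"rz":-0.02},{"tx":0,"ty":-1,"tz":0,"rx":0,"ry":0,"rz":0},{"tx":0,"ty":-1,"tz":0,"rx":0,"ry":0,"rz":0},{"tx":0,"ty":-1,"tz":0,"rx":0,"ry":0,"rz":0},{"tx":0,"ty":-1,"tz":0,"rx":0,"ry":0,"rz":0},{"tx":0,"ty":-1,"tz":0,"rx":0,"ry":0,"rz":0},{"tx":0,"ty":-1,"tz":0,"rx":0,"ry":0,"rz":0},{"tx":0,"ty":-1,"tz":0,"rx":0,"ry":0,"rz":0}], jaw=0.2)

```text
time_s: 22.95
position: [0.5523, -0.3129, 0.2967]
tool_rot: [-0.124, -3.111, -0.008]
ft_force: [-0.7, -0.3, -0.0]
grip_width: 0.595
```

play_rows(series=[{"tx":0,"ty":-1,"tz":0,"rx":0,"ry":0,"rz":0},{"tx":0,"ty":-1,"tz":0,"rx":0,"ry":0,"rz":0},{"tx":0,"ty":-1,"tz":0,"rx":0,"ry":0,"rz":0},{"tx":0,"ty":-0.6,"tz":0,"rx":0,"ry":0,"rz":0},{"tx":0,"ty":0,"tz":0,"rx":0,"ry":0,"rz":0},{"tx":0,"ty":0,"tz":0,"rx":0,"ry":0,"rz":0}])

```text
time_s: 23.7
position: [0.5332, -0.4636, 0.2839]
tool_rot: [-0.135, -3.091, -0.02]
ft_force: [0.0, 1.3, 1.2]
grip_width: 0.6
```

```bash
python3 - <<'E'
from h import *
posts(cam('wrist')); plan((.5357,-.464,.082),85)
E
```

```text
post [ 0.5356 -0.464   0.1111] ang -95.9 r 0.1096 254
post [ 0.4517 -0.2921  0.1103] ang 146.6 r 0.1141 54
t 23.75 p [ 0.533  -0.4636  0.2839] yang 85.0 tilt 2.8 | t/40: [-0.31 -0.06  5.04] rz/60: -0.0 | F [ 0.2 -0.5  0.8] w 0.597
  level: rx 0.010 ry -0.046
```

play_rows(series=[{"tx":-0.06,"ty":-0.01,"tz":0,"rx":0.01,"ry":-0.046,"rz":0},{"tx":0,"ty":0,"tz":0,"rx":0,"ry":0,"rz":0},{"tx":0,"ty":0,"tz":0.9,"rx":0,"ry":0,"rz":0},{"tx":0,"ty":0,"tz":0.9,"rx":0,"ry":0,"rz":0},{"tx":0,"ty":0,"tz":0.9,"rx":0,"ry":0,"rz":0},{"tx":0,"ty":0,"tz":0.8,"rx":0,"ry":0,"rz":0},{"tx":0,"ty":0,"tz":0,"rx":0,"ry":0,"rz":0},{"tx":0,"ty":0,"tz":0,"rx":0,"ry":0,"rz":0}])

```text
time_s: 24.75
position: [0.5433, -0.4549, 0.1447]
tool_rot: [0.114, 3.134, 0.002]
ft_force: [0.4, -0.1, 0.6]
grip_width: 0.599
```

```bash
python3 - <<'E'
from h import *
plan((.5357,-.464,.082),85)
E
```

```text
t 24.75 p [ 0.5433 -0.4549  0.1447] yang 85.8 tilt 0.4 | t/40: [ 0.18 -0.24  1.57] rz/60: 0.014 | F [ 0.4 -0.1  0.6] w 0.599
  level: rx 0.001 ry 0.006
```

play_rows(series=[{"tx":0.18,"ty":-0.24,"tz":0,"rx":0,"ry":0,"rz":0},{"tx":0,"ty":0,"tz":0.5,"rx":0,"ry":0,"rz":0},{"tx":0,"ty":0,"tz":0.5,"rx":0,"ry":0,"rz":0},{"tx":0,"ty":0,"tz":0.5,"rx":0,"ry":0,"rz":0},{"tx":0,"ty":0,"tz":0.05,"rx":0,"ry":0,"rz":0},{"tx":0,"ty":0,"tz":0,"rx":0,"ry":0,"rz":0}])

```text
time_s: 25.5
position: [0.5369, -0.4719, 0.0904]
tool_rot: [0.118, 3.122, -0.018]
ft_force: [0.2, -0.1, 0.8]
grip_width: 0.602
```

```bash
python3 - <<'E'
from h import *
plan((.5357,-.464,.082),85); arc(-156.5,7)
E
```

```text
t 25.5 p [ 0.5369 -0.4719  0.0904] yang 85.7 tilt 1.2 | t/40: [0.05 0.2  0.21] rz/60: 0.011 | F [ 0.2 -0.1  0.8] w 0.602
  level: rx -0.011 ry 0.017
ang -94.87074392312927 r 0.11736473541674478
[0.44 0.06]
[0.43 0.13]
[0.4  0.19]
[0.36 0.25]
[0.31 0.3 ]
[0.26 0.34]
[0.2  0.37]
```

play_rows(series=[{"tx":0.05,"ty":0.2,"tz":0.15,"rx":-0.01,"ry":0.015,"rz":0},{"tx":0,"ty":0,"tz":0,"rx":0,"ry":0,"rz":0}])

```text
time_s: 25.75
position: [0.5364, -0.4635, 0.0853]
tool_rot: [0.118, 3.137, -0.001]
ft_force: [-0.5, 0.4, -0.0]
grip_width: 0.601
```

play_rows(series=[{"tx":0,"ty":0,"tz":0,"rx":0,"ry":0,"rz":0},{"tx":0,"ty":0,"tz":0,"rx":0,"ry":0,"rz":0},{"tx":0,"ty":0,"tz":0,"rx":0,"ry":0,"rz":0},{"tx":0,"ty":0,"tz":0,"rx":0,"ry":0,"rz":0}], jaw=-1, newtons=25)

```text
time_s: 26.25
position: [0.5368, -0.4637, 0.086]
tool_rot: [0.118, 3.136, -0.003]
ft_force: [0.9, -0.5, -0.1]
grip_width: 0.194
```

```bash
python3 - <<'E'
from h import *
plan((.5357,-.464,.082),85); arc(-156.5,7)
E
```

```text
t 26.25 p [ 0.5368 -0.4637  0.086 ] yang 85.7 tilt 0.2 | t/40: [ 0.03 -0.01  0.1 ] rz/60: 0.012 | F [ 0.9 -0.5 -0.1] w 0.194
  level: rx -0.002 ry 0.004
ang -95.30383399941928 r 0.10916997960808496
[0.41 0.04]
[0.4 0.1]
[0.39 0.16]
[0.36 0.22]
[0.32 0.27]
[0.28 0.31]
[0.23 0.35]
```

play_rows(series=[{"tx":0.41,"ty":0.04,"tz":0,"rx":0,"ry":0,"rz":0},{"tx":0.4,"ty":0.1,"tz":0,"rx":0,"ry":0,"rz":0},{"tx":0.39,"ty":0.16,"tz":0,"rx":0,"ry":0,"rz":0},{"tx":0.36,"ty":0.22,"tz":0,"rx":0,"ry":0,"rz":0},{"tx":0,"ty":0,"tz":0,"rx":0,"ry":0,"rz":0}])

```text
time_s: 26.88
position: [0.4789, -0.443, 0.0859]
tool_rot: [0.125, 3.123, -0.018]
ft_force: [-0.6, 1.6, 0.5]
grip_width: 0.197
```

```bash
python3 - <<'E'
from h import *
plan((.5357,-.464,.082),85); arc(-157,4)
E
```

```text
t 26.875 p [ 0.4789 -0.443   0.0859] yang 85.4 tilt 1.1 | t/40: [-1.46 -0.41  0.13] rz/60: 0.007 | F [-0.6  1.6  0.5] w 0.197
  level: rx -0.011 ry 0.016
ang -127.69618119435701 r 0.11121774840045155
[0.28 0.22]
[0.25 0.25]
[0.21 0.28]
[0.18 0.3 ]
```

play_rows(series=[{"tx":0.28,"ty":0.22,"tz":0,"rx":-0.01,"ry":0.015,"rz":0},{"tx":0.25,"ty":0.25,"tz":0,"rx":0,"ry":0,"rz":0},{"tx":0.21,"ty":0.28,"tz":0,"rx":0,"ry":0,"rz":0},{"tx":0.19,"ty":0.3,"tz":0,"rx":0,"ry":0,"rz":0},{"tx":0,"ty":0,"tz":0,"rx":0,"ry":0,"rz":0}])

```text
time_s: 27.5
position: [0.4445, -0.4082, 0.0859]
tool_rot: [0.138, 3.134, -0.026]
ft_force: [-0.8, 2.7, 0.2]
grip_width: 0.201
```

play_rows(series=[{"tx":0,"ty":0,"tz":0,"rx":0,"ry":0,"rz":0},{"tx":0,"ty":0,"tz":0,"rx":0,"ry":0,"rz":0},{"tx":0,"ty":0,"tz":-0.6,"rx":0,"ry":0,"rz":0},{"tx":0,"ty":0,"tz":-1,"rx":0,"ry":0,"rz":0},{"tx":0,"ty":0,"tz":-1,"rx":0,"ry":0,"rz":0},{"tx":0,"ty":0,"tz":-1,"rx":0,"ry":0,"rz":0},{"tx":0,"ty":0,"tz":-0.8,"rx":0,"ry":0,"rz":0},{"tx":0,"ty":0,"tz":0,"rx":0,"ry":0,"rz":0}], jaw=0.2)

```text
time_s: 28.5
position: [0.4496, -0.4062, 0.2677]
tool_rot: [0.129, 3.126, -0.03]
ft_force: [0.3, -0.1, 0.2]
grip_width: 0.601
```

```bash
python3 - <<'E'
from h import *
posts(cam('wrist')); posts(cam('top')); plan((.6355,-.4187,.25),85)
E
```

```text
post [ 0.6403 -0.4096  0.1107] ang -30.3 r 0.1082 202
post [ 0.546  -0.2459  0.1106] ang 90.5 r 0.1091 269
post [ 0.4511 -0.4092  0.1111] ang -150.5 r 0.1101 293
t 28.6 p [ 0.448  -0.4049  0.2643] yang 85.3 tilt 0.9 | t/40: [-4.7   0.05  0.39] rz/60: 0.004 | F [-0.1 -0.7 -0.4] w 0.603
  level: rx -0.014 ry 0.007
```

play_rows(series=[{"tx":-0.97,"ty":0,"tz":0,"rx":-0.01,"ry":0.005,"rz":0},{"tx":-0.97,"ty":0,"tz":0,"rx":0,"ry":0,"rz":0},{"tx":-0.97,"ty":-0.05,"tz":0,"rx":0,"ry":0,"rz":0},{"tx":-0.97,"ty":-0.05,"tz":0,"rx":0,"ry":0,"rz":0},{"tx":-0.97,"ty":-0.05,"tz":0.3,"rx":0,"ry":0,"rz":0},{"tx":0,"ty":0,"tz":0.3,"rx":0,"ry":0,"rz":0},{"tx":0,"ty":0,"tz":0,"rx":0,"ry":0,"rz":0},{"tx":0,"ty":0,"tz":0,"rx":0,"ry":0,"rz":0}])

```text
time_s: 29.6
position: [0.6385, -0.4256, 0.2207]
tool_rot: [-0.133, -3.114, -0.016]
ft_force: [1.0, 0.1, 0.6]
grip_width: 0.6
```

```bash
python3 - <<'E'
from h import *
plan((.6403,-.4096,.15),85)
E
```

```text
t 29.6 p [ 0.6385 -0.4256  0.2207] yang 85.1 tilt 1.5 | t/40: [-0.05  0.39  1.77] rz/60: 0.001 | F [1.  0.1 0.6] w 0.6
  level: rx 0.009 ry -0.024
```

play_rows(series=[{"tx":0,"ty":0.37,"tz":0.3,"rx":0.01,"ry":-0.024,"rz":0},{"tx":0,"ty":0,"tz":0.7,"rx":0,"ry":0,"rz":0},{"tx":0,"ty":0,"tz":0.7,"rx":0,"ry":0,"rz":0},{"tx":0,"ty":0,"tz":0,"rx":0,"ry":0,"rz":0},{"tx":0,"ty":0,"tz":0,"rx":0,"ry":0,"rz":0}])

```text
time_s: 30.22
position: [0.637, -0.415, 0.1602]
tool_rot: [0.143, 3.129, -0.015]
ft_force: [-0.4, -1.3, 0.6]
grip_width: 0.601
```

```bash
python3 - <<'E'
from h import *
plan((.6403,-.4096,.086),85)
E
```

```text
t 30.225 p [ 0.637  -0.415   0.1602] yang 84.8 tilt 0.7 | t/40: [-0.05  0.16  1.86] rz/60: -0.004 | F [-0.4 -1.3  0.6] w 0.601
  level: rx -0.009 ry 0.009
```

play_rows(series=[{"tx":-0.06,"ty":0.14,"tz":0.4,"rx":0,"ry":0,"rz":0},{"tx":0,"ty":0,"tz":0.5,"rx":0,"ry":0,"rz":0},{"tx":0,"ty":0,"tz":0.5,"rx":0,"ry":0,"rz":0},{"tx":0,"ty":0,"tz":0.3,"rx":0,"ry":0,"rz":0},{"tx":0,"ty":0,"tz":0.1,"rx":0,"ry":0,"rz":0},{"tx":0,"ty":0,"tz":0,"rx":0,"ry":0,"rz":0}])

```text
time_s: 30.98
position: [0.6432, -0.4102, 0.088]
tool_rot: [0.142, 3.123, -0.018]
ft_force: [0.0, -0.3, 0.2]
grip_width: 0.596
```

play_rows(series=[{"tx":0,"ty":0,"tz":0,"rx":0,"ry":0,"rz":0},{"tx":0,"ty":0,"tz":0,"rx":0,"ry":0,"rz":0},{"tx":0,"ty":0,"tz":0,"rx":0,"ry":0,"rz":0},{"tx":0,"ty":0,"tz":0,"rx":0,"ry":0,"rz":0}], jaw=-1)

```text
time_s: 31.48
position: [0.6435, -0.4103, 0.0893]
tool_rot: [0.143, 3.122, -0.018]
ft_force: [1.1, 0.2, -0.7]
grip_width: 0.201
```

```bash
python3 - <<'E'
from h import *
plan((.6403,-.4096,.086),85); arc(-96.5,7)
E
```

```text
t 31.475 p [ 0.6435 -0.4103  0.0893] yang 84.7 tilt 1.2 | t/40: [0.08 0.01 0.08] rz/60: -0.004 | F [ 1.1  0.2 -0.7] w 0.201
  level: rx -0.010 ry 0.016
ang -29.764865053416965 r 0.11132288705811103
[ 0.23 -0.4 ]
[ 0.29 -0.36]
[ 0.35 -0.3 ]
[ 0.39 -0.24]
[ 0.43 -0.17]
[ 0.45 -0.1 ]
[ 0.46 -0.02]
```

play_rows(series=[{"tx":0.23,"ty":-0.4,"tz":0,"rx":-0.01,"ry":0.015,"rz":0},{"tx":0.29,"ty":-0.36,"tz":0,"rx":0,"ry":0,"rz":0},{"tx":0.35,"ty":-0.3,"tz":0,"rx":0,"ry":0,"rz":0},{"tx":0.39,"ty":-0.24,"tz":0,"rx":0,"ry":0,"rz":0},{"tx":0.4,"ty":-0.17,"tz":0,"rx":0,"ry":0,"rz":0},{"tx":0,"ty":0,"tz":0,"rx":0,"ry":0,"rz":0}])

```text
time_s: 32.22
position: [0.5734, -0.4604, 0.0894]
tool_rot: [0.142, 3.127, 0.012]
ft_force: [-1.2, 1.8, -0.8]
grip_width: 0.2
```

```bash
python3 - <<'E'
from h import *
plan((.6403,-.4096,.086),85); arc(-96.5,3)
E
```

```text
t 32.225 p [ 0.5734 -0.4604  0.0894] yang 84.8 tilt 0.8 | t/40: [-1.55  1.42  0.11] rz/60: -0.003 | F [-1.2  1.8 -0.8] w 0.2
  level: rx 0.008 ry 0.010
ang -75.9096304023311 r 0.1086810302464065
[ 0.31 -0.1 ]
[ 0.32 -0.06]
[ 0.33 -0.02]
```

play_rows(series=[{"tx":0.32,"ty":-0.1,"tz":0,"rx":0,"ry":0.01,"rz":0},{"tx":0.33,"ty":-0.06,"tz":0,"rx":0,"ry":0,"rz":0},{"tx":0.34,"ty":-0.02,"tz":0,"rx":0,"ry":0,"rz":0},{"tx":0,"ty":0,"tz":0,"rx":0,"ry":0,"rz":0},{"tx":0,"ty":0,"tz":0,"rx":0,"ry":0,"rz":0}])

```text
time_s: 32.85
position: [0.5356, -0.4635, 0.0894]
tool_rot: [0.136, 3.13, 0.009]
ft_force: [3.0, -1.0, -1.7]
grip_width: 0.196
```

play_rows(series=[{"tx":0,"ty":0,"tz":0,"rx":0,"ry":0,"rz":0},{"tx":0,"ty":0,"tz":0,"rx":0,"ry":0,"rz":0},{"tx":0,"ty":0,"tz":-0.6,"rx":0,"ry":0,"rz":0},{"tx":0,"ty":0,"tz":-1,"rx":0,"ry":0,"rz":0},{"tx":0,"ty":0,"tz":-1,"rx":0,"ry":0,"rz":0},{"tx":0,"ty":0,"tz":-1,"rx":0,"ry":0,"rz":0},{"tx":0,"ty":0,"tz":-1,"rx":0,"ry":0,"rz":0},{"tx":0,"ty":0,"tz":-1,"rx":0,"ry":0,"rz":0}], jaw=1)

```text
time_s: 33.85
position: [0.5318, -0.4665, 0.3159]
tool_rot: [-0.136, -3.137, -0.007]
ft_force: [1.3, -0.8, -0.1]
grip_width: 0.997
```

```bash
python3 - <<'E'
from h import *
posts(cam('wrist')); c=cam('top'); posts(c); cv2.imwrite('pics/t3.png',cv2.resize(c['color'][140:280,190:440],None,fx=3,fy=3,interpolation=cv2.INTER_CUBIC))
P=cloud(c);Z=P[...,2]; m=((Z>.02)&(Z<.05)).astype(np.uint8); m[:190]=0; m[240:]=0; m[:,:190]=0; m[:,245:]=0
for k in cv2.findContours(m,0,1)[0]:
    q=k.reshape(-1,2); print(q.mean(0), plane(c,[q.mean(0)],.034))
plan((.5793,.2147,.29),85)
E
```

```text
post [ 0.5359 -0.464   0.111 ] ang -95.7 r 0.1095 222
post [ 0.4524 -0.292   0.1105] ang 146.3 r 0.1136 83
[216.0625     208.10416667] [[0.57825172 0.21141636 0.034     ]]
t 33.95 p [ 0.5337 -0.4683  0.3211] yang 85.0 tilt 0.5 | t/40: [ 0.35 17.11  0.73] rz/60: 0.0 | F [ 0.1 -1.3  0.7] w 0.995
  level: rx -0.002 ry 0.008
```

View pics/t3.png

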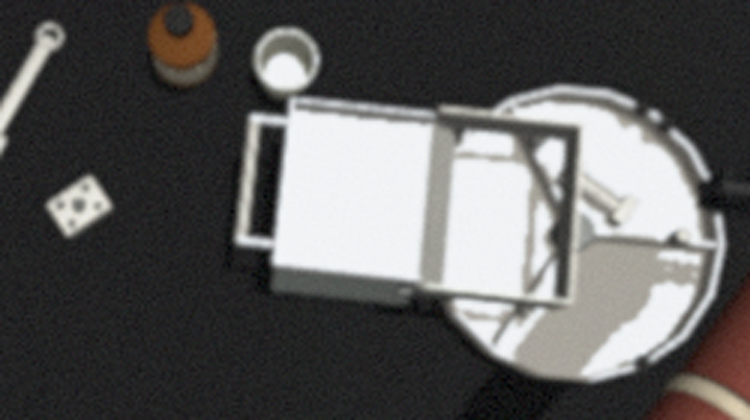

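Three-stud bay is now under the chute, the column (605,195) is in the two-stud bay and the head (78,206) hasn't moved. Go to it.

play_rows(series=[{"tx":0,"ty":1,"tz":0,"rx":0,"ry":0,"rz":0},{"tx":0,"ty":1,"tz":0,"rx":0,"ry":0,"rz":0},{"tx":0,"ty":1,"tz":0,"rx":0,"ry":0,"rz":0},{"tx":0,"ty":1,"tz":0,"rx":0,"ry":0,"rz":0},{"tx":0,"ty":1,"tz":0,"rx":0,"ry":0,"rz":0},{"tx":0,"ty":1,"tz":0,"rx":0,"ry":0,"rz":0},{"tx":0,"ty":1,"tz":0,"rx":0,"ry":0,"rz":0},{"tx":0,"ty":1,"tz":0,"rx":0,"ry":0,"rz":0}])

```text
time_s: 34.95
position: [0.5597, -0.1465, 0.3143]
tool_rot: [0.151, 3.136, -0.013]
ft_force: [0.1, -0.5, -0.7]
grip_width: 0.995
```

play_rows(series=[{"tx":0,"ty":1,"tz":0,"rx":0,"ry":0,"rz":0},{"tx":0,"ty":1,"tz":0,"rx":0,"ry":0,"rz":0},{"tx":0,"ty":1,"tz":0,"rx":0,"ry":0,"rz":0},{"tx":0,"ty":0,"tz":0,"rx":0,"ry":0,"rz":0.17},{"tx":0,"ty":0,"tz":0,"rx":0,"ry":0,"rz":0.17},{"tx":0,"ty":0,"tz":0,"rx":0,"ry":0,"rz":0.17},{"tx":0,"ty":0,"tz":0,"rx":0,"ry":0,"rz":0.17},{"tx":0,"ty":0,"tz":0,"rx":0,"ry":0,"rz":0.17}])

```text
time_s: 35.95
position: [0.5696, -0.0187, 0.3087]
tool_rot: [1.513, 2.753, -0.016]
ft_force: [-1.1, -0.4, -0.7]
grip_width: 0.997
```

```bash
python3 - <<'E'
from h import *
plan((.5793,.2147,.2),34.5); print(telemetry.state()['q'])
E
```

```text
t 35.95 p [ 0.5696 -0.0187  0.3087] yang 32.4 tilt 0.6 | t/40: [4.81 3.36 2.66] rz/60: -0.035 | F [-1.1 -0.4 -0.7] w 0.997
  level: rx -0.008 ry 0.005
[-0.09477945  0.42637363  0.12984696  1.54093838 -0.04802564  1.18229471
  0.60753399]
```

play_rows(series=[{"tx":0.95,"ty":0.66,"tz":0,"rx":0,"ry":0,"rz":-0.03},{"tx":0.95,"ty":0.66,"tz":0,"rx":0,"ry":0,"rz":0},{"tx":0.95,"ty":0.66,"tz":0.2,"rx":0,"ry":0,"rz":0},{"tx":0.95,"ty":0.66,"tz":0.5,"rx":0,"ry":0,"rz":0},{"tx":0.95,"ty":0.66,"tz":0.5,"rx":0,"ry":0,"rz":0},{"tx":0,"ty":0,"tz":0.5,"rx":0,"ry":0,"rz":0},{"tx":0,"ty":0,"tz":0,"rx":0,"ry":0,"rz":0},{"tx":0,"ty":0,"tz":0,"rx":0,"ry":0,"rz":0}])

```text
time_s: 36.95
position: [0.574, 0.2156, 0.2327]
tool_rot: [1.475, 2.772, -0.024]
ft_force: [-0.6, -0.3, 0.7]
grip_width: 1.002
```

```bash
cat >> h.py <<'E'
def boxes(c,lo=.008,hi=.05,amin=1200):
    P=cloud(c); m=((P[...,2]>lo)&(P[...,2]<hi)).astype(np.uint8)
    for k in cv2.findContours(m,cv2.RETR_EXTERNAL,cv2.CHAIN_APPROX_NONE)[0]:
        if cv2.contourArea(k)<amin: continue
        q=k.reshape(-1,2); W=P[q[:,1],q[:,0]]; r=cv2.minAreaRect((W[:,:2]*1000).astype(np.float32)); print(q.mean(0).round(),np.round(r[0],1),np.round(r[1],1),round(r[2],1),cv2.boxPoints(r).round().tolist())
E
python3 - <<'E'
from h import *
plan((.5793,.2147,.12),34.5); boxes(cam('wrist'))
E
```

```text
t 36.95 p [0.574  0.2156 0.2327] yang 34.0 tilt 0.9 | t/40: [-0.07  0.13  2.82] rz/60: -0.009 | F [-0.6 -0.3  0.7] w 1.002
  level: rx -0.012 ry 0.009
[186. 338.] [623.8 -54.4] [ 59.2 109.7] 83.1 [[566.0, -77.0], [675.0, -90.0], [682.0, -32.0], [573.0, -18.0]]
[336. 306.] [750.8 107.1] [76.3 34.7] 49.7 [[713.0, 89.0], [739.0, 67.0], [789.0, 125.0], [762.0, 147.0]]
[271. 157.] [579.7 215. ] [45.9 62.2] 35.4 [[543.0, 227.0], [579.0, 176.0], [616.0, 203.0], [580.0, 254.0]]
```

play_rows(series=[{"tx":-0.06,"ty":0.06,"tz":0.6,"rx":-0.012,"ry":0.009,"rz":-0.015},{"tx":0,"ty":0,"tz":0.9,"rx":0,"ry":0,"rz":0},{"tx":0,"ty":0,"tz":0.9,"rx":0,"ry":0,"rz":0},{"tx":0,"ty":0,"tz":0.9,"rx":0,"ry":0,"rz":0},{"tx":0,"ty":0,"tz":0.6,"rx":0,"ry":0,"rz":0},{"tx":0,"ty":0,"tz":0,"rx":0,"ry":0,"rz":0},{"tx":0,"ty":0,"tz":0,"rx":0,"ry":0,"rz":0}])

```text
time_s: 37.88
position: [0.5875, 0.2092, 0.0826]
tool_rot: [1.461, 2.763, 0.02]
ft_force: [-0.0, 0.0, -0.1]
grip_width: 1.0
```

```bash
python3 - <<'E'
from h import *
plan((.5797,.215,.005),35)
E
```

```text
t 37.875 p [0.5875 0.2092 0.0826] yang 34.3 tilt 1.2 | t/40: [ 0.25 -0.12  1.94] rz/60: -0.012 | F [-0.   0.  -0.1] w 1.0
  level: rx 0.018 ry 0.008
```

play_rows(series=[{"tx":0.23,"ty":-0.08,"tz":0.2,"rx":0.018,"ry":0.008,"rz":-0.012},{"tx":0,"ty":0,"tz":0,"rx":0,"ry":0,"rz":0},{"tx":0,"ty":0,"tz":0.5,"rx":0,"ry":0,"rz":0},{"tx":0,"ty":0,"tz":0.4,"rx":0,"ry":0,"rz":0},{"tx":0,"ty":0,"tz":0,"rx":0,"ry":0,"rz":0}])

```text
time_s: 38.5
position: [0.5821, 0.2171, 0.0414]
tool_rot: [1.447, 2.784, 0.009]
ft_force: [-0.4, -0.2, -0.3]
grip_width: 1.004
```

```bash
python3 - <<'E'
from h import *
plan((.5797,.215,.005),35)
E
```

```text
t 38.5 p [0.5821 0.2171 0.0414] yang 35.1 tilt 0.4 | t/40: [-0.01 -0.09  0.91] rz/60: 0.001 | F [-0.4 -0.2 -0.3] w 1.004
  level: rx 0.007 ry 0.001
```

play_rows(series=[{"tx":-0.01,"ty":-0.09,"tz":0.35,"rx":0,"ry":0,"rz":0},{"tx":0,"ty":0,"tz":0.35,"rx":0,"ry":0,"rz":0},{"tx":0,"ty":0,"tz":0.2,"rx":0,"ry":0,"rz":0},{"tx":0,"ty":0,"tz":0,"rx":0,"ry":0,"rz":0}])

```text
time_s: 39.0
position: [0.5801, 0.2146, 0.0035]
tool_rot: [1.447, 2.783, 0.01]
ft_force: [0.1, 0.7, 0.7]
grip_width: 0.999
```

play_rows(series=[{"tx":0,"ty":0,"tz":0,"rx":0,"ry":0,"rz":0},{"tx":0,"ty":0,"tz":0,"rx":0,"ry":0,"rz":0},{"tx":0,"ty":0,"tz":0,"rx":0,"ry":0,"rz":0},{"tx":0,"ty":0,"tz":0,"rx":0,"ry":0,"rz":0},{"tx":0,"ty":0,"tz":0,"rx":0,"ry":0,"rz":0}], jaw=-1, newtons=80)

```text
time_s: 39.62
position: [0.581, 0.2149, 0.0044]
tool_rot: [1.446, 2.782, 0.013]
ft_force: [-0.4, -0.9, -1.1]
grip_width: 0.521
```

play_rows(series=[{"tx":0,"ty":0,"tz":-0.6,"rx":0,"ry":0,"rz":0},{"tx":0,"ty":0,"tz":-1,"rx":0,"ry":0,"rz":0},{"tx":0,"ty":0,"tz":-1,"rx":0,"ry":0,"rz":0},{"tx":0,"ty":0,"tz":-1,"rx":0,"ry":0,"rz":0},{"tx":0,"ty":0,"tz":-1,"rx":0,"ry":0,"rz":0},{"tx":0,"ty":0,"tz":-1,"rx":0,"ry":0,"rz":0},{"tx":0,"ty":0,"tz":-0.7,"rx":0,"ry":0,"rz":0},{"tx":0,"ty":0,"tz":0,"rx":0,"ry":0,"rz":0}])

```text
time_s: 40.62
position: [0.5727, 0.2119, 0.2551]
tool_rot: [-1.445, -2.78, 0.013]
ft_force: [0.2, 0.7, -4.1]
grip_width: 0.528
```

play_rows(series=[{"tx":0,"ty":0,"tz":0,"rx":0,"ry":0,"rz":-0.165},{"tx":0,"ty":0,"tz":0,"rx":0,"ry":0,"rz":-0.165},{"tx":0,"ty":0,"tz":0,"rx":0,"ry":0,"rz":-0.165},{"tx":0,"ty":0,"tz":0,"rx":0,"ry":0,"rz":-0.165},{"tx":0,"ty":0,"tz":0,"rx":0,"ry":0,"rz":-0.155},{"tx":0,"ty":0,"tz":0,"rx":0,"ry":0,"rz":0}])

```text
time_s: 41.38
position: [0.5635, 0.2083, 0.2386]
tool_rot: [-0.121, -3.099, 0.026]
ft_force: [0.2, 0.0, -3.5]
grip_width: 0.52
```

```bash
python3 - <<'E'
from h import *
plan((.5746,-.0997,.25),83.8)
E
```

```text
t 41.375 p [0.5635 0.2083 0.2386] yang 85.6 tilt 2.5 | t/40: [-0.87 -7.66 -0.18] rz/60: 0.029 | F [ 0.2  0.  -3.5] w 0.52
  level: rx -0.017 ry -0.038
```

play_rows(series=[{"tx":-0.11,"ty":-0.95,"tz":-0.4,"rx":-0.017,"ry":-0.038,"rz":0.029},{"tx":-0.11,"ty":-0.95,"tz":0,"rx":0,"ry":0,"rz":0},{"tx":-0.11,"ty":-0.95,"tz":0,"rx":0,"ry":0,"rz":0},{"tx":-0.11,"ty":-0.95,"tz":0,"rx":0,"ry":0,"rz":0},{"tx":-0.11,"ty":-0.95,"tz":0,"rx":0,"ry":0,"rz":0},{"tx":-0.11,"ty":-0.95,"tz":0,"rx":0,"ry":0,"rz":0},{"tx":-0.11,"ty":-0.95,"tz":0,"rx":0,"ry":0,"rz":0},{"tx":0,"ty":0,"tz":0,"rx":0,"ry":0,"rz":0}])

```text
time_s: 42.38
position: [0.5578, -0.0676, 0.2429]
tool_rot: [-0.205, -3.114, 0.007]
ft_force: [0.6, -0.8, -4.7]
grip_width: 0.524
```

```bash
python3 - <<'E'
from h import *
plan((.5746,-.0997,.2),83.8)
E
```

```text
t 42.375 p [ 0.5578 -0.0676  0.2429] yang 82.5 tilt 1.2 | t/40: [-0.54 -0.73  1.07] rz/60: -0.022 | F [ 0.6 -0.8 -4.7] w 0.524
  level: rx -0.006 ry -0.020
```

play_rows(series=[{"tx":-0.5,"ty":-0.73,"tz":0,"rx":-0.006,"ry":-0.02,"rz":-0.02},{"tx":0,"ty":0,"tz":0,"rx":0,"ry":0,"rz":0},{"tx":0,"ty":0,"tz":0.5,"rx":0,"ry":0,"rz":0},{"tx":0,"ty":0,"tz":0.5,"rx":0,"ry":0,"rz":0},{"tx":0,"ty":0,"tz":0,"rx":0,"ry":0,"rz":0}])

```text
time_s: 43.0
position: [0.5714, -0.0935, 0.197]
tool_rot: [-0.181, -3.128, -0.01]
ft_force: [-0.4, 0.5, -3.9]
grip_width: 0.526
```

```bash
python3 - <<'E'
from h import *
plan((.5746,-.0997,.168),83.8)
E
```

```text
t 43.0 p [ 0.5714 -0.0935  0.197 ] yang 83.4 tilt 0.6 | t/40: [-0.1  -0.15  0.72] rz/60: -0.007 | F [-0.4  0.5 -3.9] w 0.526
  level: rx 0.006 ry -0.009
```

play_rows(series=[{"tx":-0.05,"ty":-0.1,"tz":0.35,"rx":0.006,"ry":-0.009,"rz":0},{"tx":0,"ty":0,"tz":0.3,"rx":0,"ry":0,"rz":0},{"tx":0,"ty":0,"tz":0.05,"rx":0,"ry":0,"rz":0},{"tx":0,"ty":0,"tz":0,"rx":0,"ry":0,"rz":0}])

```text
time_s: 43.5
position: [0.5743, -0.0945, 0.1698]
tool_rot: [0.18, 3.133, 0.002]
ft_force: [-0.1, 0.4, -3.6]
grip_width: 0.522
```

```bash
python3 - <<'E'
from h import *
plan((.5746,-.0997,.168),83.8)
E
```

```text
t 43.5 p [ 0.5743 -0.0945  0.1698] yang 83.4 tilt 0.2 | t/40: [-0.02 -0.13  0.05] rz/60: -0.007 | F [-0.1  0.4 -3.6] w 0.522
  level: rx 0.001 ry 0.003
```

play_rows(series=[{"tx":0,"ty":0,"tz":0.06,"rx":0,"ry":0,"rz":0},{"tx":0,"ty":0,"tz":0,"rx":0,"ry":0,"rz":0}])

```text
time_s: 43.75
position: [0.575, -0.0944, 0.1682]
tool_rot: [0.181, 3.131, 0.002]
ft_force: [-0.2, -1.0, -3.5]
grip_width: 0.524
```

play_rows(series=[{"tx":0,"ty":0,"tz":0,"rx":0,"ry":0,"rz":0},{"tx":0,"ty":0,"tz":0,"rx":0,"ry":0,"rz":0},{"tx":0,"ty":0,"tz":0,"rx":0,"ry":0,"rz":0},{"tx":0,"ty":0,"tz":-0.5,"rx":0,"ry":0,"rz":0},{"tx":0,"ty":0,"tz":-1,"rx":0,"ry":0,"rz":0},{"tx":0,"ty":0,"tz":-1,"rx":0,"ry":0,"rz":0},{"tx":0,"ty":0,"tz":-1,"rx":0,"ry":0,"rz":0},{"tx":0,"ty":0,"tz":0,"rx":0,"ry":0,"rz":0}], jaw=0.4)

```text
time_s: 44.75
position: [0.5763, -0.0949, 0.3167]
tool_rot: [0.181, 3.122, 0.001]
ft_force: [-0.7, 0.6, -0.2]
grip_width: 0.701
```

```bash
python3 - <<'E'
from h import *
c=cam('wrist'); cv2.imwrite('pics/w5.png',c['color']); plan((.587,.0155,.26),83.8)
print(telemetry.state()['time_s'])
P=cloud(c); Z=P[...,2]
xs=np.array([.9942,-.108]);ys=np.array([.108,.9942]);o=np.array([.585,.0152])-ys*.243
d=P[...,:2]-o;u=d@xs;v=d@ys; m=(abs(u)<.08)&(v>.06)&(v<.19)&(Z>.19)&(Z<.205); print('head top',m.sum(),u[m].mean(),v[m].mean(),np.ptp(u[m]),np.ptp(v[m]))
E
```

```text
t 44.8 p [ 0.5751 -0.0948  0.3146] yang 83.4 tilt 0.6 | t/40: [0.04 2.77 1.37] rz/60: -0.007 | F [-0.1  0.6 -0.1] w 0.706
  level: rx 0.002 ry 0.009
44.8
head top 4119 -0.000446430332657913 0.13280316874323672 0.06154959653672074 0.04618393273698415
```

View pics/w5.png

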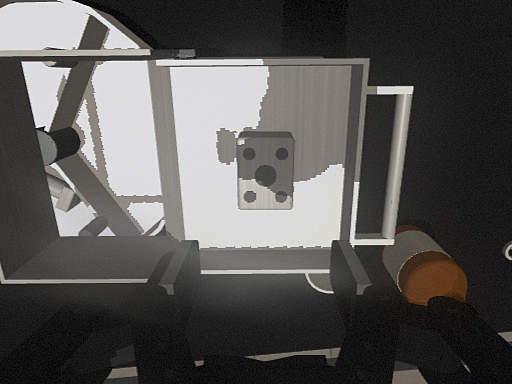

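The head lies in the tray at (266,175). Now the handle.

play_rows(series=[{"tx":0.02,"ty":0.92,"tz":0.2,"rx":0,"ry":0.009,"rz":0},{"tx":0.01,"ty":0.92,"tz":0.2,"rx":0,"ry":0,"rz":0},{"tx":0.01,"ty":0.9,"tz":0.3,"rx":0,"ry":0,"rz":0},{"tx":0,"ty":0.15,"tz":0.3,"rx":0,"ry":0,"rz":0},{"tx":0,"ty":0,"tz":0.3,"rx":0,"ry":0,"rz":0},{"tx":0,"ty":0,"tz":0,"rx":0,"ry":0,"rz":0},{"tx":0,"ty":0,"tz":0,"rx":0,"ry":0,"rz":0}], jaw=-0.35)

```text
time_s: 45.68
position: [0.5837, 0.0173, 0.254]
tool_rot: [-0.194, -3.124, 0.006]
ft_force: [0.4, 0.8, 0.2]
grip_width: 0.326
```

```bash
python3 - <<'E'
from h import *
plan((.587,.0157,.164),83.8)
E
```

```text
t 45.675 p [0.5837 0.0173 0.254 ] yang 82.9 tilt 0.7 | t/40: [-0.11 -0.02  2.25] rz/60: -0.015 | F [0.4 0.8 0.2] w 0.326
  level: rx -0.004 ry -0.011
```

play_rows(series=[{"tx":-0.08,"ty":-0.02,"tz":0.25,"rx":-0.004,"ry":-0.011,"rz":-0.01},{"tx":0,"ty":0,"tz":0.35,"rx":0,"ry":0,"rz":0},{"tx":0,"ty":0,"tz":0.35,"rx":0,"ry":0,"rz":0},{"tx":0,"ty":0,"tz":0,"rx":0,"ry":0,"rz":0},{"tx":0,"ty":0,"tz":0,"rx":0,"ry":0,"rz":0}])

```text
time_s: 46.3
position: [0.5871, 0.0138, 0.2135]
tool_rot: [0.182, 3.135, -0.001]
ft_force: [-0.2, -0.3, 1.2]
grip_width: 0.328
```

```bash
python3 - <<'E'
from h import *
plan((.587,.0157,.164),83.8)
E
```

```text
t 46.3 p [0.5871 0.0138 0.2135] yang 83.4 tilt 0.1 | t/40: [0.01 0.05 1.24] rz/60: -0.007 | F [-0.2 -0.3  1.2] w 0.328
  level: rx -0.000 ry 0.001
```

play_rows(series=[{"tx":0,"ty":0.05,"tz":0.35,"rx":0,"ry":0,"rz":0},{"tx":0,"ty":0,"tz":0.35,"rx":0,"ry":0,"rz":0},{"tx":0,"ty":0,"tz":0.35,"rx":0,"ry":0,"rz":0},{"tx":0,"ty":0,"tz":0.1,"rx":0,"ry":0,"rz":0},{"tx":0,"ty":0,"tz":0,"rx":0,"ry":0,"rz":0}])

```text
time_s: 46.92
position: [0.5874, 0.0163, 0.1641]
tool_rot: [0.181, 3.135, -0.001]
ft_force: [0.1, -0.5, 0.2]
grip_width: 0.327
```

play_rows(series=[{"tx":0,"ty":0,"tz":0,"rx":0,"ry":0,"rz":0},{"tx":0,"ty":0,"tz":0,"rx":0,"ry":0,"rz":0},{"tx":0,"ty":0,"tz":0,"rx":0,"ry":0,"rz":0},{"tx":0,"ty":0,"tz":0,"rx":0,"ry":0,"rz":0}], jaw=-1, newtons=60)

```text
time_s: 47.42
position: [0.5877, 0.0167, 0.1645]
tool_rot: [0.18, 3.134, 0.0]
ft_force: [0.3, -0.2, -1.7]
grip_width: 0.112
```

play_rows(series=[{"tx":0,"ty":-0.1,"tz":-0.61,"rx":0,"ry":0,"rz":0},{"tx":0,"ty":-0.18,"tz":-0.59,"rx":0,"ry":0,"rz":0},{"tx":0,"ty":-0.25,"tz":-0.56,"rx":0,"ry":0,"rz":0},{"tx":0,"ty":0,"tz":0,"rx":0,"ry":0,"rz":0}])

```text
time_s: 47.92
position: [0.5856, -0.0031, 0.2335]
tool_rot: [0.179, 3.135, 0.006]
ft_force: [0.8, 0.5, -4.1]
grip_width: 0.117
```

```bash
python3 - <<'E'
from h import *
plan((.587,.0157,.164),83.8); tilt_est()
E
```

```text
t 47.925 p [ 0.5856 -0.0031  0.2335] yang 83.5 tilt 0.2 | t/40: [0.02 0.46 1.74] rz/60: -0.005 | F [ 0.8  0.5 -4.1] w 0.117
  level: rx 0.004 ry 0.002
handle v 0.1719 dz 0.0695 tilt~ 0.375
```

Same as before; repeat the lift.

play_rows(series=[{"tx":0,"ty":-0.33,"tz":-0.54,"rx":0,"ry":0,"rz":0},{"tx":0,"ty":-0.4,"tz":-0.49,"rx":0,"ry":0,"rz":0},{"tx":0,"ty":-0.46,"tz":-0.43,"rx":0,"ry":0,"rz":0},{"tx":0,"ty":-0.51,"tz":-0.37,"rx":0,"ry":0,"rz":0},{"tx":0,"ty":-0.54,"tz":-0.28,"rx":0,"ry":0,"rz":0},{"tx":0,"ty":-0.15,"tz":-0.07,"rx":0,"ry":0,"rz":0},{"tx":0,"ty":0,"tz":0,"rx":0,"ry":0,"rz":0},{"tx":0,"ty":0,"tz":0,"rx":0,"ry":0,"rz":0}])

```text
time_s: 48.92
position: [0.5774, -0.0784, 0.3158]
tool_rot: [0.153, 3.136, 0.055]
ft_force: [-0.9, 2.8, -0.4]
grip_width: 0.113
```

```bash
python3 - <<'E'
from h import *
plan((.586,.0151,.166),83.8); tilt_est(); c=cam('side'); cv2.imwrite('pics/s3.png',cv2.resize(c['color'][140:384,110:350],None,fx=2.4,fy=2.4))
E
```

```text
t 48.925 p [ 0.5774 -0.0784  0.3158] yang 84.4 tilt 2.0 | t/40: [0.01 2.22 3.82] rz/60: 0.01 | F [-0.9  2.8 -0.4] w 0.113
  level: rx 0.033 ry 0.000
handle v 0.0961 dz 0.1518 tilt~ 0.956
```

View pics/s3.png

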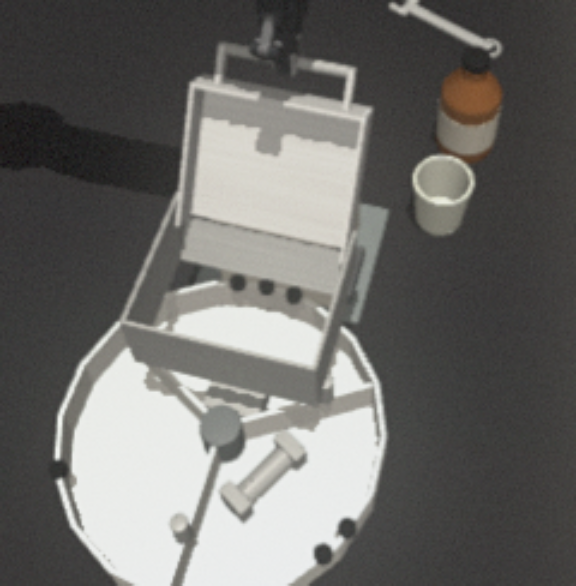

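The tray is empty, three studs are at the chute (237–293,288), the column is in the two-stud bay (263,475), and the head's edge shows at (238,393). Lower the tray.

play_rows(series=[{"tx":0,"ty":0.54,"tz":0.35,"rx":0.033,"ry":0,"rz":0},{"tx":0,"ty":0.47,"tz":0.41,"rx":0,"ry":0,"rz":0},{"tx":0,"ty":0.41,"tz":0.47,"rx":0,"ry":0,"rz":0},{"tx":0,"ty":0.34,"tz":0.52,"rx":0,"ry":0,"rz":0},{"tx":0,"ty":0.27,"tz":0.56,"rx":0,"ry":0,"rz":0},{"tx":0,"ty":0,"tz":0,"rx":0,"ry":0,"rz":0}])

```text
time_s: 49.72
position: [0.5862, 0.002, 0.222]
tool_rot: [0.146, 3.135, -0.019]
ft_force: [0.3, 1.1, -1.2]
grip_width: 0.109
```

```bash
python3 - <<'E'
from h import *
plan((.587,.0167,.164),83.8); tilt_est()
E
```

```text
t 49.725 p [0.5862 0.002  0.222 ] yang 84.7 tilt 0.7 | t/40: [0.02 0.39 1.45] rz/60: 0.014 | F [ 0.3  1.1 -1.2] w 0.109
  level: rx -0.012 ry 0.003
handle v 0.177 dz 0.058 tilt~ 0.31
```

play_rows(series=[{"tx":0,"ty":0.22,"tz":0.55,"rx":-0.01,"ry":0,"rz":0.01},{"tx":0,"ty":0.13,"tz":0.53,"rx":0,"ry":0,"rz":0},{"tx":0,"ty":0.04,"tz":0.23,"rx":0,"ry":0,"rz":0},{"tx":0,"ty":0,"tz":0,"rx":0,"ry":0,"rz":0},{"tx":0,"ty":0,"tz":0,"rx":0,"ry":0,"rz":0}])

```text
time_s: 50.35
position: [0.5881, 0.0156, 0.1725]
tool_rot: [0.16, 3.134, -0.008]
ft_force: [-1.5, 2.6, 0.0]
grip_width: 0.109
```

```bash
python3 - <<'E'
from h import *
plan((.587,.0167,.165),83.8); tilt_est()
E
```

```text
t 50.35 p [0.5881 0.0156 0.1725] yang 84.1 tilt 0.4 | t/40: [0.03 0.02 0.19] rz/60: 0.006 | F [-1.5  2.6  0. ] w 0.109
  level: rx -0.005 ry 0.004
handle v 0.1908 dz 0.0085 tilt~ 0.043
```

play_rows(series=[{"tx":0,"ty":0.02,"tz":0.17,"rx":0,"ry":0,"rz":0},{"tx":0,"ty":0,"tz":0,"rx":0,"ry":0,"rz":0}])

```text
time_s: 50.6
position: [0.5881, 0.0165, 0.1661]
tool_rot: [0.162, 3.133, -0.007]
ft_force: [-0.6, 2.6, -1.9]
grip_width: 0.112
```

play_rows(series=[{"tx":0,"ty":0,"tz":0,"rx":0,"ry":0,"rz":0},{"tx":0,"ty":0,"tz":0,"rx":0,"ry":0,"rz":0},{"tx":0,"ty":0,"tz":-0.5,"rx":0,"ry":0,"rz":0},{"tx":0,"ty":0,"tz":-1,"rx":0,"ry":0,"rz":0},{"tx":0,"ty":0,"tz":-1,"rx":0,"ry":0,"rz":0},{"tx":0,"ty":0,"tz":-1,"rx":0,"ry":0,"rz":0},{"tx":0,"ty":0,"tz":0,"rx":0,"ry":0,"rz":0}], jaw=-0.35)

```text
time_s: 51.48
position: [0.5891, 0.0098, 0.3103]
tool_rot: [0.174, 3.129, -0.02]
ft_force: [0.9, 0.7, -0.0]
grip_width: 0.323
```

play_rows(series=[{"tx":0.4,"ty":1,"tz":0,"rx":0,"ry":0,"rz":0},{"tx":0.4,"ty":1,"tz":0,"rx":0,"ry":0,"rz":0},{"tx":0.4,"ty":1,"tz":0,"rx":0,"ry":0,"rz":0},{"tx":0.4,"ty":1,"tz":0,"rx":0,"ry":0,"rz":0},{"tx":0,"ty":0,"tz":0,"rx":0,"ry":0,"rz":0}])

```text
time_s: 52.1
position: [0.5423, 0.1753, 0.3027]
tool_rot: [0.185, 3.132, -0.03]
ft_force: [0.9, 0.5, 0.4]
grip_width: 0.326
```

```bash
python3 - <<'E'
from h import *
c=cam('top'); cv2.imwrite('pics/t4.png',cv2.resize(c['color'][130:280,180:440],None,fx=3,fy=3,interpolation=cv2.INTER_CUBIC)); posts(c)
P=cloud(c); ys=np.array([.108,.9942]);xs=np.array([.9942,-.108]);o=np.array([.585,.0152])-ys*.243
d=P[...,:2]-o;u=d@xs;v=d@ys;Z=P[...,2]; 
for a in(.07,.13,.19): m=(abs(u)<.05)&(abs(v-a)<.012); print('tray v',a,np.nanmedian(Z[m]))
m=(abs(u)<.08)&(v>-.1)&(v<.03)&(Z>.035)&(Z<.1); print('in chute',m.sum(),u[m].mean(),v[m].mean(),np.nanmedian(Z[m]))
E
```

```text
tray v 0.07 0.16164540093183455
tray v 0.13 0.1605368370407806
tray v 0.19 0.1608967347048652
in chute 267 0.005323364513219942 -0.08199049642288275 0.053780969097972475
```

View pics/t4.png

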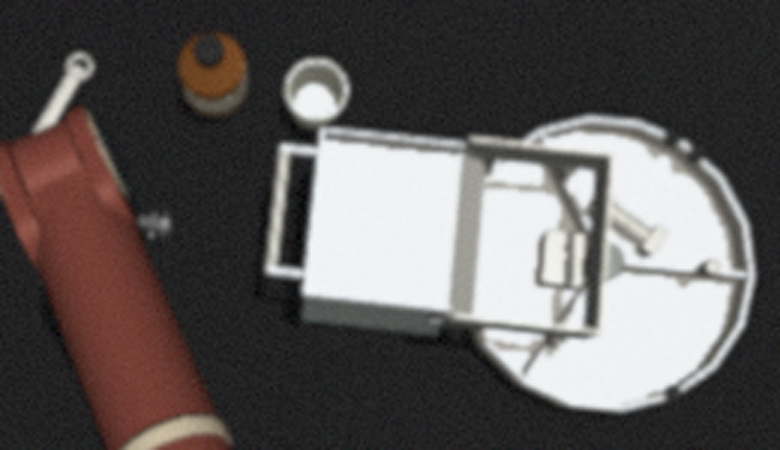

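Head rests flat (top at 54 mm) in the three-stud bay at (563,258), the column is in the two-stud bay at (637,228), and the tray floor reads level at 161 mm. Bystanders haven't moved. Hand in.

```bash
python3 -c "
from h import *
print(job.close_job())"
```

```text
the job is handed in; nothing more can be done
None
```

The job is done and handed in at about 52 s of robot time. No verdict is reported, so the result below rests on my last camera checks. Only one column and one pump head were present.

- **Column:** I laid it in the tray, turned the carousel about 60° clockwise to bring the two-stud bay under the chute, and tipped it in by the handle to about 0.94 rad. It was still in the two-stud bay after the later turn.
- **Pump head:** I turned the carousel a further 120° or so, in two grips, to bring the three-stud bay under the chute. Then I laid the head in the tray and tipped it in to about 0.96 rad. It lies flat in the three-stud bay, with its top about 54 mm up.
- **Tray:** it was let down level after each tip. The last depth check read the floor at 161–162 mm across its length, where 162 mm is expected.
- **Bystanders and arm:** the bottle and beaker look unmoved in the final top view. The spanner is partly hidden behind the arm there, but it looks unmoved in the earlier views. The arm was clear of everything, with the gripper empty.

Nothing failed. The one small disagreement was the camera's reading of a partly hidden post, about 2° off the expected angle and well within tolerance.

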